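# Clip a second control module onto the mounting rail, hard up against the first

## Task

One control module is already clipped on the mounting rail of the bench frame; add the second one, which stands on the bench. Hook the lip at its back over the rail's top edge, slide it along until its side touches the first module (either side will do), and press its lower front in until the sprung foot clip snaps behind the rail's bottom edge and the module sits upright, fully home and without a gap to its neighbour. Work gently: do not shove the first module along the rail or loosen it, do not force the plastic, and leave everything else on the bench where it lies.

Things in the scene. Friction and masses are not known exactly. Their poses are not given: they have to be found in the camera images.
- second: module to hang, standing on the bench: light grey plastic, 36 wide (y), 108 high (z), about 0.18 kg, black dial on its front. Origin: middle of the main block's underside; +x out of its back. Main block x -20 to +20 mm; front panel to x = -30 at z 3 to 66. Above z = 72 front and back are free: 40 mm to grasp across in x, so that the fingers clear a neighbour. Home it leans under 0.04 rad.
- second_hook (a point): point in the hook's slot at the second module's back, just under its roof: 21 mm behind, 64 mm above the origin. The roof comes to rest on the rail's top edge; behind it a splayed lip hangs 4 mm down: slot 2.4 mm wide at the roof, 3.7 mm at its mouth. To go over the edge the module must lean (about y) with its foot 0.22 to 0.3 rad away from the rail.
- second_claw (a point): outer end of the sprung black foot clip at the second module's back, 27 mm behind, 26.5 mm above its origin. Its sloping claw rides down (up to 3.5 mm) over the rail's bottom edge and springs up behind it. Hung by the lip alone the module leans about 0.13 rad, the claw resting on that edge.
- second_push (a point): lower front of the second module, 30 mm before, 10 mm above its origin: where to push it in. Turning about the rail's top edge, this point goes about 7 mm in and, as the front dips, 7 mm down; push along that slant, else friction at the finger holds the front up. It snaps at about 12 N on the slant, 15 to 20 N straight in, then meets a hard stop; a push of 30 N is too much for the plastic.
- first: module already on the rail: same housing, hook, clip, origin and axes as the second, but a small clear window on its front instead of the dial. Only its hook and clip hold it: about 5 N along the rail shifts it. It is 36 mm wide like the second.
- stand: bench frame, fixed: aluminium plate 125 x 200 x 10 mm, two low uprights, 240 mm of 35 x 15 mm steel mounting rail. Origin: on the bench under the middle of the rail's front face; x into the rail, y along it, z up. Grey end stops 10 mm wide at y = +-112. Nothing stands above the rail or behind its top edge. A module that is home has its origin at x = -19.5, z = 88 mm here, axes along the frame's.
- rail_edge (a point): middle of the rail's top edge, at x = 1, y = 0, z = 152.5 mm of the frame, axes like the frame's. The edge is 2 mm thick (x) and stands 6.5 mm above the channel behind it; the rail's bottom edge lies 35 mm lower and is alike.
- screwdriver: screwdriver lying on the bench near the front edge, 155 x 21 x 21 mm; origin under its middle; leave alone
- nippers: side cutters with plastic-covered handles lying near the front edge, 120 x 50 x 11 mm; origin under the middle; leave alone
- wick: small flat reel, 42 mm across, 12 high, behind on the bench; origin under its middle; leave alone
Things that resemble listed ones, but are neither listed nor needed, are in the scene too. Leave any orange look-alike of the second alone.

How it is judged:
By the outcome, as a careful person would: the job done as asked, in the order asked, and still so for the second after the job is handed in, with the robot touching nothing.
It also fails if it takes over 58 s, if anything falls off the work surface, if the arm or the gripper's body presses on something with over 40 N, if the wrist force passes 120 N, or if a joint passes its speed limit or range.

## Robot

A 6-joint arm with a two-finger parallel gripper is mounted at the origin on a cart in front of the work surface, level with it; the furniture and walls round the work are solid. World frame = base frame: x ahead of the robot, y to its left, z up, the work surface at z = 0. Lengths are in m, angles in rad, forces in N, time in s.
With the tool pointing down it reaches from about 0.35 to 0.975 m from the base axis. Payload 4.9 kg.
Tool frame: the origin (TCP) lies midway between the tips of the shut fingers; the grasp point (between the pads) lies 19 mm behind it; x points along the fingers, z is the direction in which the jaws open and shut, and the axes are right-handed (so a half turn about x gives the same grasp; the last joint's range is limited). The gripper opens to 85 mm and grips with 20 to 120 N. Pads are 22 mm wide; open, the fingers measure 114 mm over their backs; the gripper's body (76 mm by 85 mm) begins 54 mm behind the grasp point. The pads swing forward as they close: fully open they stand 13 mm farther back than shut.
Start: joints at [-1.294, 0.053, 1.613, -0, 1.476, -0.119], TCP at [0.241, -0.577, 0.231] pointing down, gripper open.
Joint ranges: [-3.01, 3.01], [-1.01, 2.22], [0.06, 2.58], [-1.02, 4.17], [0.09, 2.62], [-3.14, 3.14]. Speed limits (rad/s): [2.57, 2.57, 3.14, 3.14, 3.14, 3.14].

## Interface

Orientations are given as a unit quaternion [w, x, y, z].
In Python, from plant import state, cams, workorder, nets gives the robot as it stands.
- The arm moves only by the tool play_rows, never from a script. Its argument "motion" is a list of rows, each a list of 3 entries, a list of its own where there are three numbers: the closure, from -1 (fully open) to 1 (shut), then the shift along the world's x, y, z in m, then the turn about the world's z in rad. A call has 1 to 5 rows; each row is the pose to reach, as a shift and turn from the pose commanded when the call began; what a row does not reach only later rows make up. A row lasts 1/10 s, in which the tool goes at most 50 mm and 8.59 degrees, less where a joint would pass 70% of its speed; a pose out of reach is approached as far as the arm can. A call with a gripper value outside its range is refused whole. The fingers move at their own pace and stop on an object; the grip force is fixed at half the most. Time passes only in rows, so rows that repeat a pose let the fingers close. It gives the time, the measured TCP pose, the force and the opening at its end, in the units of the state.
- state(): the state, without advancing time (a new reading comes with each control period).
- cams.grab_frame(name): name is "scene" or "top" or "wrist"; returns (picture, depth): 384x512x3 uint8, red, green, blue; 384x512 float32, m along the optical axis (not along the pixel's ray), 0 where there is no reading.
- cams.camera_info(name): a dict with "K" (3x3 intrinsics, pixels), "rvec" (rotation vector, rad) and "tvec" (3), from world to camera coordinates, as OpenCV has them. Camera axes: x right, y down, z forward; pixel columns grow to the right and rows downward; lengths in m; the calibration is good to about 2 mm. The wrist camera is an equidistant fisheye: a pixel r from the principal point sees the ray r / f radians off the axis. A picture is of the moment at which its call begins: read the wrist's pose just before it. camera_info takes no time and is no camera call; for the wrist camera it gives the pose at the moment of the call.
- workorder.job_done(): hands the job in, once; it reports no verdict.
Trained networks look in the newest picture that a camera, given by its name, has taken for a name from the list of things; names that differ only in an ending like _2 or _b are one class to them, and where a whole thing is asked for, a point or a joint stands for the part that bears it (a point fixed in the world has none). Each returns a list of dicts, best first, with "score" (0 to 1); they miss things now and then, are a little off and sometimes report something else, mostly with a low value. They report only what shows in the picture. A call takes as long as a camera call. They do not tell look-alikes from the thing itself.
- nets.recognise(camera, target): "at" ([x, y, z] in m, in world coordinates, good to about 4 mm: the middle of the surface that is visible of it).
- nets.landmark_of(camera, target): "at" ([x, y, z] in m, in world coordinates, good to about 4 mm: a listed point, or the origin of a listed thing).
The state is a dict: "time": time; "joint_pos": joint angles; "joint_vel": joint speeds; "joint_efforts": joint torques, N m; "tool_pos": TCP position; "tool_rot": TCP orientation; "contact_force": force on the tool from outside, world axes, zero at the start; "ft_torque": the same for the moment, N m; "gripper_width": opening from 0.0 (shut) to 1.0 (fully open).
Only numpy, scipy, OpenCV 4.12 (cv2) and the standard library are available. Lean on these libraries where they do the work, as an engineer would, in place of code of your own. Each camera call takes 0.05 s, during which the arm holds its last target.

## Working session

There is one attempt and no reset: what is moved stays moved. The work goes in short steps, Python scripts to look and compute and a tool call to move; the robot and the scene stay as the last step left them, time stands still between calls to the robot, and variables do not carry over. Pictures are saved under pics/ and viewed, and the job is handed in when it is done.

Besides the shell and the picture viewer there is one more tool, called after "Call:" by a JSON object that holds its "method" and its "body". play_rows: Moves the arm, as the interface text tells. Its arguments: {"type":"object","properties":{"motion":{"type":"array","items":{"type":"array"}}},"required":["motion"]}

```bash
mkdir -p pics; ls
cat > h.py <<'E'
import numpy as np, cv2, pickle
from plant import state, cams, workorder, nets
def grab(n, tag):
    p,d=cams.grab_frame(n); ci=cams.camera_info(n)
    cv2.imwrite(f'pics/{tag}.png',p[:,:,::-1]); np.savez(f'pics/{tag}.npz',p=p,d=d,K=ci['K'],r=ci['rvec'],t=ci['tvec'])
    return p,d,ci
def load(tag): 
    z=np.load(f'pics/{tag}.npz'); return z['p'],z['d'],z['K'],z['r'],z['t']
def pts(tag):  # world points HxWx3 (pinhole)
    p,d,K,r,t=load(tag); R=cv2.Rodrigues(np.asarray(r,float))[0]
    v,u=np.mgrid[:d.shape[0],:d.shape[1]]
    c=np.stack([(u-K[0,2])/K[0,0]*d,(v-K[1,2])/K[1,1]*d,d],-1)
    w=(c-np.ravel(t))@R; w[d==0]=np.nan
    return p,w
def proj(tag,X):
    p,d,K,r,t=load(tag); return cv2.projectPoints(np.asarray(X,float).reshape(-1,1,3),r,t,K,None)[0].reshape(-1,2)
def crop(tag,u0,v0,u1,v1,s,out):
    p=load(tag)[0][v0:v1,u0:u1,::-1]; cv2.imwrite(f'pics/{out}.png',cv2.resize(p,None,fx=s,fy=s,interpolation=cv2.INTER_CUBIC))
E
python3 - <<'E'
from h import *
for n in ['scene','top','wrist']:
    p,d,ci=grab(n,n+'0'); print(n,ci)
print(state())
E
```

```text
pics
scene {'K': array([[411.00813704,   0.        , 254.83604422],
       [  0.        , 411.00813704, 191.25628119],
       [  0.        ,   0.        ,   1.        ]]), 'rvec': array([ 1.01208699, -2.46966058,  1.04872797]), 'tvec': array([0.35620492, 0.28998802, 0.91807365])}
top {'K': array([[456.48979133,   0.        , 255.37537305],
       [  0.        , 456.48979133, 191.93835816],
       [  0.        ,   0.        ,   1.        ]]), 'rvec': array([ 2.12243749, -2.16067801,  0.11343979]), 'tvec': array([0.08650777, 0.48103987, 1.01651419])}
wrist {'K': array([[297.31863964,   0.        , 260.78563178],
       [  0.        , 297.31863964, 199.57076181],
       [  0.        ,   0.        ,   1.        ]]), 'rvec': array([-2.4248744 ,  1.61352482,  0.21687151]), 'tvec': array([-0.62497749, -0.03473886,  0.3773974 ])}
{'time': 0.15, 'joint_pos': array([-1.29398530e+00,  5.32039716e-02,  1.61396731e+00,  1.70831724e-05,
        1.47597864e+00, -1.18986106e-01]), 'joint_vel': array([ 0.00065443, -0.00055231, -0.0024304 , -0.00139629,  0.0007842 ,
        0.00118891]), 'joint_efforts': array([ 3.97989543e-04, -3.94240987e+01, -3.70721376e+01, -1.08530278e-04,
        4.66409037e-03,  1.67753632e-05]), 'tool_pos': array([ 0.24084704, -0.57621569,  0.23035294]), 'tool_rot': array([ 0.58813024,  0.39229863,  0.58896002, -0.39157465]), 'contact_force': array([ 0.00149289, -0.22407302, -0.06688129]), 'ft_torque': array([-0.03470057, -0.03136354, -0.0179683 ]), 'gripper_width': 0.9940714532537814}
```

Run:
```python
from h import *
crop('scene0',100,130,340,310,3.3,'c1')
crop('top0',95,120,395,270,2.6,'c2')
for t in ['second','second_hook','second_push','second_claw','first','rail_edge','stand']:
    for c in ['scene','top']:
        print(t,c,[(np.round(o['at'],3),round(o['score'],2)) for o in nets.landmark_of(c,t)][:4])
```

```text
second scene [(array([ 0.437, -0.153,  0.001]), 0.96), (array([0.477, 0.027, 0.002]), 0.66), (array([ 0.462, -0.056, -0.001]), 0.63), (array([0.536, 0.258, 0.151]), 0.63)]
second top [(array([0.474, 0.027, 0.003]), 0.97), (array([ 0.436, -0.151, -0.007]), 0.84), (array([ 0.469, -0.062,  0.001]), 0.82), (array([ 0.486, -0.061,  0.068]), 0.39)]
second_hook scene [(array([0.483, 0.049, 0.063]), 0.95), (array([ 0.489, -0.061,  0.066]), 0.78), (array([ 0.453, -0.14 ,  0.064]), 0.61)]
second_hook top [(array([0.48 , 0.046, 0.065]), 0.98), (array([ 0.453, -0.137,  0.065]), 0.65), (array([ 0.487, -0.06 ,  0.068]), 0.64)]
second_push scene [(array([ 0.414, -0.173,  0.009]), 0.86), (array([ 0.435, -0.056,  0.01 ]), 0.82), (array([ 0.47 , -0.001,  0.006]), 0.64)]
second_push top [(array([ 0.435, -0.053,  0.005]), 0.79), (array([ 0.419, -0.174,  0.009]), 0.65), (array([ 0.468, -0.002,  0.006]), 0.6)]
second_claw scene [(array([ 0.459, -0.126,  0.022]), 0.89), (array([0.478, 0.053, 0.027]), 0.81), (array([ 0.496, -0.066,  0.026]), 0.58)]
second_claw top [(array([0.486, 0.055, 0.026]), 0.88), (array([ 0.455, -0.132,  0.027]), 0.61), (array([ 0.489, -0.066,  0.026]), 0.6), (array([ 0.434, -0.054,  0.009]), 0.49)]
first scene [(array([0.518, 0.252, 0.085]), 0.84)]
first top [(array([0.518, 0.253, 0.088]), 0.78)]
rail_edge scene [(array([0.537, 0.258, 0.153]), 0.82)]
rail_edge top []
stand scene [(array([ 0.539,  0.256, -0.005]), 0.97)]
stand top [(array([0.541, 0.252, 0.   ]), 0.55)]
```

Run:
```python
from h import *
for tag in ['top0','scene0']:
    p,w=pts(tag); x,y,z=w[...,0],w[...,1],w[...,2]
    # second top
    def rect(m,name):
        P=w[m][:,:2].astype(np.float32)
        if len(P)<10: print(name,'few',len(P)); return
        r=cv2.minAreaRect(P); ex,ey=P[:,0],P[:,1]
        print(tag,name,len(P),'c',np.round(r[0],4),'size',np.round(r[1],4),'ang',round(r[2],2),'z',np.round(np.nanmedian(z[m]),4))
    box=lambda x0,x1,y0,y1,z0,z1:(x>x0)&(x<x1)&(y>y0)&(y<y1)&(z>z0)&(z<z1)
    rect(box(.42,.53,-.1,-.02,.1,.116),'second top')
    rect(box(.47,.58,.19,.31,.185,.205),'first top')
    m=box(.5,.58,.1,.4,.146,.16); rect(m,'rail top')
    rect(box(.35,.6,.12,.4,.005,.016),'plate')
    # rail line fit: rail pixels
    m&=~box(.4,.6,.22,.285,0,.3)
    P=w[m]; 
    if len(P)>10:
        l=cv2.fitLine(P[:,:2].astype(np.float32),cv2.DIST_HUBER,0,.01,.01).ravel(); print('line',l, np.arctan2(l[1],l[0])-np.pi/2, P[:,1].min(),P[:,1].max(),P[:,2].max())
```

```text
top0 second top 325 c [ 0.4672 -0.058 ] size [0.0363 0.0401] ang 81.81 z 0.1079
top0 first top 395 c [0.5158 0.2501] size [0.0367 0.04  ] ang 84.94 z 0.1959
top0 rail top 866 c [0.5315 0.2566] size [0.238  0.0557] ang 84.57 z 0.1487
top0 plate 3913 c [0.4754 0.26  ] size [0.2795 0.2489] ang 89.91 z 0.0096
line [0.08488699 0.9963906  0.5439951  0.25964928] -0.08498931 0.13675257492787996 0.37444637742104075 0.1599919661284191
scene0 second top 180 c [ 0.4643 -0.0584] size [0.0394 0.0421] ang 83.42 z 0.1084
scene0 first top 291 c [0.5121 0.251 ] size [0.0363 0.0429] ang 84.95 z 0.1962
scene0 rail top 584 c [0.5288 0.2571] size [0.2392 0.0572] ang 84.81 z 0.1496
scene0 plate 3643 c [0.4754 0.2594] size [0.2788 0.2491] ang 89.88 z 0.0102
line [0.07353727 0.99729246 0.5386563  0.27305222] -0.07360375 0.13729458271511957 0.375257080444412 0.15998154310164314
```

Run:
```python
from h import *
from scipy.spatial.transform import Rotation as R
q=state()['tool_rot']; M=R.from_quat(np.roll(q,-1)).as_matrix(); print(M.round(3))
jz=M[:,2]; print('jaw yaw',np.arctan2(jz[1],jz[0]))
p,w=pts('top0')
for a in [(136,209),(219,213),(138,205),(217,209)]:
    print(a,w[a[1],a[0]])
print(proj('top0',[[.467,-.058,.108],[.54,.254,0]]))
```

```text
[[ 0.     0.923  0.386]
 [-0.     0.386 -0.923]
 [-1.     0.     0.   ]]
jaw yaw -1.1750109900756927
(136, 209) [0.45125625 0.36224226 0.00262418]
(219, 213) [0.43813686 0.16515491 0.00254038]
(138, 205) [0.46001681 0.35584503 0.00891084]
(217, 209) [0.44674891 0.16876177 0.01228202]
[[318.52812398 193.30278711]
 [181.86823159 171.3580258 ]]
```

Call:
{"method": "play_rows", "body": {"motion": [[-0.3,[0.018,0.045,0.0],-0.1],[-0.3,[0.036,0.09,0.0],-0.2],[-0.3,[0.054,0.135,0.0],-0.3],[-0.3,[0.072,0.18,0.0],-0.4],[-0.3,[0.09,0.225,0.0],-0.5]]}}

```text
time: 1.35
tool_pos: [0.3313, -0.35, 0.2314]
tool_rot: [0.472, 0.527, 0.472, -0.526]
contact_force: [1.7, 0.3, 0.9]
gripper_width: 0.65
```

Call:
{"method": "play_rows", "body": {"motion": [[-0.3,[0.018,0.045,0.0],0],[-0.3,[0.036,0.09,0.0],0],[-0.3,[0.054,0.135,0.0],0],[-0.3,[0.072,0.18,0.0],0],[-0.3,[0.09,0.225,0.0],0]]}}

```text
time: 1.85
tool_pos: [0.4213, -0.1248, 0.2317]
tool_rot: [0.474, 0.526, 0.473, -0.525]
contact_force: [0.9, -0.1, -0.0]
gripper_width: 0.652
```

Call:
{"method": "play_rows", "body": {"motion": [[-0.3,[0.015,0.04,0.0],0],[-0.3,[0.023,0.072,0.0],0],[-0.3,[0.023,0.072,0.0],0]]}}

```text
time: 2.15
tool_pos: [0.4444, -0.0515, 0.2315]
tool_rot: [0.475, 0.524, 0.475, -0.524]
contact_force: [0.5, -0.3, 0.4]
gripper_width: 0.652
```

```bash
cat >> h.py <<'E'
def fpts(tag):  # wrist fisheye world points
    p,d,K,r,t=load(tag); R=cv2.Rodrigues(np.asarray(r,float))[0]
    v,u=np.mgrid[:d.shape[0],:d.shape[1]]
    a=(u-K[0,2])/K[0,0]; b=(v-K[1,2])/K[1,1]; th=np.hypot(a,b); s=np.where(th>1e-6,np.tan(th)/np.maximum(th,1e-9),1)
    c=np.stack([a*s*d,b*s*d,d],-1)
    w=(c-np.ravel(t))@R; w[d==0]=np.nan
    return p,w
E
python3 - <<'E'
from h import *
s=state(); print(s['tool_pos'],s['gripper_width'],s['time'])
for c in ['wrist','top','scene']: grab(c,c+'1')
for tag in ['wrist1','top1','scene1']:
    p,w=(fpts if 'wrist' in tag else pts)(tag); x,y,z=w[...,0],w[...,1],w[...,2]
    m=(x>.42)&(x<.53)&(y>-.1)&(y<-.02)&(z>.1)&(z<.116)
    P=w[m][:,:2].astype(np.float32)
    if len(P)>20:
        r=cv2.minAreaRect(P); print(tag,len(P),np.round(r[0],4),np.round(r[1],4),r[2],np.median(z[m]))
E
```

```text
[ 0.44443639 -0.05152898  0.23147271] 0.6523345097423988 2.15
wrist1 1712 [ 0.4656 -0.061 ] [0.0364 0.0396] 81.8405532836914 0.10770477361342747
scene1 179 [ 0.4645 -0.0578] [0.0392 0.042 ] 81.53975677490234 0.10836387807042615
```

Call:
{"method": "play_rows", "body": {"motion": [[-0.3,[-0.0015,-0.0045,-0.04],-0.04],[-0.3,[-0.0015,-0.0045,-0.08],-0.04],[-0.3,[-0.0015,-0.0045,-0.115],-0.04],[-0.3,[-0.0015,-0.0045,-0.1365],-0.04],[-0.3,[-0.0015,-0.0045,-0.1365],-0.04]]}}

```text
time: 2.8
tool_pos: [0.4393, -0.0597, 0.091]
tool_rot: [-0.46, -0.534, -0.464, 0.537]
contact_force: [-0.7, 0.8, 0.9]
gripper_width: 0.649
```

Run:
```python
from h import *
s=state(); print(s['tool_pos'],s['gripper_width'],s['contact_force'])
grab('scene','scene2'); grab('wrist','wrist2')
crop('scene2',200,130,340,240,5,'c3')
```

```text
[ 0.43928979 -0.05970575  0.09095316] 0.6491907545831286 [-0.73254751  0.78397626  0.93580413]
```

Run:
```python
from h import *
s=state(); print(s['tool_pos'],s['joint_vel'].round(4),s['time'])
p,w=fpts('wrist2'); x,y,z=w[...,0],w[...,1],w[...,2]
m=(x>.42)&(x<.53)&(y>-.1)&(y<-.02)&(z>.1)&(z<.116)
P=w[m][:,:2].astype(np.float32)
r=cv2.minAreaRect(P); print(len(P),np.round(r[0],4),np.round(r[1],4),r[2],np.median(z[m])); print(cv2.boxPoints(r))
p_,d,K,rv,t=load('wrist2'); Rm=cv2.Rodrigues(rv)[0]; print('cam pos',-Rm.T@np.ravel(t)); print(Rm.round(3))
```

```text
[ 0.44248803 -0.06023184  0.09525848] [ 0.0111 -0.0236 -0.0367  0.0011 -0.0033  0.0028] 2.9
7559 [ 0.4593 -0.062 ] [0.0798 0.0559] 81.57088470458984 0.10971107642216937
[[ 0.42583165 -0.09737176]
 [ 0.48108497 -0.10555956]
 [ 0.4927784  -0.02664952]
 [ 0.43752506 -0.01846172]]
cam pos [ 0.50808522 -0.07055411  0.2376969 ]
[[-0.145 -0.989  0.001]
 [-0.955  0.14   0.263]
 [-0.26   0.037 -0.965]]
```

Call:
{"method": "play_rows", "body": {"motion": [[-0.3,[0,0,0],0],[-0.3,[0,0,0],0]]}}

```text
time: 3.1
tool_pos: [0.4438, -0.0599, 0.0969]
tool_rot: [0.464, 0.536, 0.461, -0.534]
contact_force: [-0.5, -0.0, 0.2]
gripper_width: 0.654
```

Run:
```python
from h import *
s=state(); print(s['tool_pos'],s['joint_vel'].round(4),s['time'])
grab('wrist','wrist3')
p,w=fpts('wrist3'); x,y,z=w[...,0],w[...,1],w[...,2]
v,u=np.mgrid[:384,:512]
m=(z>.1)&(z<.116)&(u>205)&(u<292)&(v>130)&(v<258)&(p.min(-1)>150)
P=w[m][:,:2].astype(np.float32)
r=cv2.minAreaRect(P); print(len(P),np.round(r[0],4),np.round(r[1],4),r[2],np.median(z[m])); 
# finger points in wrist cam (dark, z<.14, near)
for a in [(190,255),(333,255),(200,240),(322,240)]: print(a,w[a[1],a[0]])
```

```text
[ 0.44382002 -0.05987342  0.09689752] [ 0.0056  0.0022  0.0063 -0.001  -0.0033 -0.0004] 3.1
5186 [ 0.4661 -0.0589] [0.0357 0.04  ] 81.84358978271484 0.10744758659355036
(190, 255) [ 0.45849867 -0.03185587  0.12568688]
(333, 255) [ 0.44972733 -0.09272851  0.12588854]
(200, 240) [ 0.4586789  -0.03330213  0.10973713]
(322, 240) [ 0.45009646 -0.09111018  0.10932024]
```

Call:
{"method": "play_rows", "body": {"motion": [[-0.3,[0,0.004,-0.001],0],[-0.3,[0,0.004,-0.001],0],[0.0,[0,0.004,-0.001],0],[0.3,[0,0.004,-0.001],0],[0.5,[0,0.004,-0.001],0]]}}

```text
time: 3.65
tool_pos: [0.4427, -0.0551, 0.0943]
tool_rot: [0.463, 0.535, 0.463, -0.535]
contact_force: [-1.6, 0.2, 4.5]
gripper_width: 0.392
```

Call:
{"method": "play_rows", "body": {"motion": [[1.0,[0,0,0],0],[1.0,[0,0,0],0],[1.0,[0,0,0],0]]}}

```text
time: 3.95
tool_pos: [0.4427, -0.0552, 0.0943]
tool_rot: [0.463, 0.535, 0.463, -0.535]
contact_force: [-1.8, 0.3, 5.0]
gripper_width: 0.393
```

Run:
```python
from h import *
s=state(); print(s['tool_pos'],s['gripper_width'],s['contact_force'],s['time'])
grab('wrist','wrist4');grab('scene','scene4')
crop('scene4',200,130,340,240,5,'c4')
```

```text
[ 0.442678   -0.05515362  0.09430063] 0.3930511669685566 [-1.75799015  0.29129615  5.00980837] 3.95
```

Call:
{"method": "play_rows", "body": {"motion": [[1.0,[0,0,0.01],0],[1.0,[0,0,0.04],0],[1.0,[0,0,0.09],0],[1.0,[0,0,0.14],0],[1.0,[0,0,0.14],0]]}}

```text
time: 4.55
tool_pos: [0.4462, -0.0563, 0.2425]
tool_rot: [0.467, 0.538, 0.458, -0.532]
contact_force: [1.9, -1.1, -1.1]
gripper_width: 0.393
```

Run:
```python
from h import *
s=state(); print(s['tool_pos'],s['gripper_width'],s['contact_force'],s['time'])
grab('wrist','wrist5');grab('scene','scene5')
crop('scene5',180,60,360,240,4,'c5')
```

```text
[ 0.44620701 -0.0563203   0.2424992 ] 0.3933126043013627 [ 1.85963013 -1.10060102 -1.05569562] 4.55
```

Call:
{"method": "play_rows", "body": {"motion": [[1.0,[-0.01,0.045,0],0.01],[1.0,[-0.02,0.09,0],0.02],[1.0,[-0.03,0.135,0],0.03],[1.0,[-0.04,0.18,0],0.04],[1.0,[-0.05,0.225,0],0.054]]}}

```text
time: 5.15
tool_pos: [0.3903, 0.171, 0.2306]
tool_rot: [-0.476, -0.521, -0.478, 0.523]
contact_force: [0.7, 0.0, -1.4]
gripper_width: 0.394
```

Call:
{"method": "play_rows", "body": {"motion": [[1.0,[-0.004,0.045,0],0],[1.0,[-0.008,0.09,0],0],[1.0,[-0.008,0.11,0],0],[1.0,[-0.008,0.11,0],0],[1.0,[-0.008,0.11,0],0]]}}

```text
time: 5.65
tool_pos: [0.3833, 0.2792, 0.2312]
tool_rot: [-0.477, -0.52, -0.477, 0.524]
contact_force: [-0.1, 0.4, -2.7]
gripper_width: 0.395
```

Run:
```python
from h import *
s=state(); print(s['tool_pos'],s['tool_rot'],s['gripper_width'],s['contact_force'],s['time'])
grab('wrist','wrist6');grab('scene','scene6');grab('top','top6')
crop('scene6',80,100,260,310,3.5,'c6')
```

```text
[0.38326231 0.27920788 0.23115945] [-0.47691971 -0.52009079 -0.47744636  0.52354382] 0.39475371549812965 [-0.1363986   0.44516321 -2.7221443 ] 5.65
```

Run:
```python
from h import *
p,w=fpts('wrist6'); x,y,z=w[...,0],w[...,1],w[...,2]
np.set_printoptions(precision=4,suppress=True)
for a in [(200,118),(300,118),(195,122),(345,122),(345,117),(160,205),(230,205)]: print(a,w[a[1],a[0]])
# plate front edge: per column u, largest v with z>.006
E=[]
for u in list(range(192,225,3))+list(range(305,345,3)):
    c=[v for v in range(80,140) if .006<z[v,u]<.016]
    if c: v=max(c); E.append(w[v,u])
E=np.array(E); l=np.polyfit(E[:,1],E[:,0],1); print('plate front x=%.4f at y=.28, slope %.4f'%(np.polyval(l,.28),l[0]), E[[0,-1]])
# bench front edge
m=(abs(z)<.004)&(y>.2)&(y<.35)&(x<.45); print('bench min x',np.nanpercentile(x[m],[0,1,5]))
# rail edge: highest points along rail front, per y bins
for side in [(.15,.215),(.29,.36)]:
  for yb in np.arange(side[0],side[1],.01):
    m=(abs(y-yb)<.003)&(x>.5)&(x<.59)&(z>.1475)&(z<.158)
    if m.sum()>3: print('y %.3f n %d x %.4f..%.4f z med %.4f'%(yb,m.sum(),x[m].min(),x[m].max(),np.median(z[m])))
m=(x>.47)&(x<.58)&(y>.2)&(y<.31)&(z>.188)&(z<.202)
r=cv2.minAreaRect(w[m][:,:2].astype(np.float32)); print('first',r,np.median(z[m]),m.sum())
v,u=np.mgrid[:384,:512]
m=(z>.23)&(z<.26)&(u>215)&(u<305)&(v>150)&(v<258)&(p.min(-1)>150)
r=cv2.minAreaRect(w[m][:,:2].astype(np.float32)); print('second',r,np.median(z[m]),m.sum())
```

```text
(200, 118) [0.4601 0.345  0.0111]
(300, 118) [0.4483 0.2233 0.0078]
(195, 122) [0.4559 0.3519 0.0103]
(345, 122) [0.4403 0.1668 0.0092]
(345, 117) [0.4466 0.1674 0.0124]
(160, 205) [0.3528 0.4172 0.0021]
(230, 205) [0.4131 0.2895 0.2439]
plate front x=0.4465 at y=.28, slope 0.1017 [[0.454  0.3563 0.009 ]
 [0.4189 0.1693 0.0089]]
bench min x [0.3417 0.3447 0.3522]
y 0.150 n 317 x 0.5002..0.5424 z med 0.1536
y 0.160 n 85 x 0.5263..0.5435 z med 0.1484
y 0.170 n 79 x 0.5277..0.5457 z med 0.1489
y 0.180 n 85 x 0.5285..0.5455 z med 0.1484
y 0.190 n 86 x 0.5296..0.5449 z med 0.1483
y 0.200 n 74 x 0.5305..0.5443 z med 0.1486
y 0.210 n 69 x 0.5313..0.5442 z med 0.1483
y 0.290 n 68 x 0.5390..0.5491 z med 0.1491
y 0.300 n 67 x 0.5400..0.5512 z med 0.1492
y 0.310 n 70 x 0.5409..0.5528 z med 0.1489
y 0.320 n 76 x 0.5420..0.5547 z med 0.1484
y 0.330 n 75 x 0.5428..0.5573 z med 0.1486
y 0.340 n 84 x 0.5438..0.5593 z med 0.1485
y 0.350 n 70 x 0.5446..0.5605 z med 0.1488
y 0.360 n 182 x 0.5248..0.5616 z med 0.1516
first ((0.5097760558128357, 0.24883916974067688), (0.03621641919016838, 0.03125622496008873), 84.86824798583984) 0.19663900833438375 2818
second ((0.4078056216239929, 0.2754345238208771), (0.03818546235561371, 0.040090955793857574), 83.70709991455078) 0.24476973801737034 5467
```

Call:
{"method": "play_rows", "body": {"motion": [[1.0,[0,0,-0.05],0],[1.0,[0,0,-0.1],0],[1.0,[0,0,-0.125],0],[1.0,[0,0,-0.134],0],[1.0,[0,0,-0.134],0]]}}

```text
time: 6.3
tool_pos: [0.384, 0.2788, 0.0988]
tool_rot: [-0.476, -0.522, -0.477, 0.523]
contact_force: [1.2, -0.1, -2.1]
gripper_width: 0.394
```

Call:
{"method": "play_rows", "body": {"motion": [[1.0,[0.01,-0.001,0],0],[1.0,[0.015,-0.0014,0],0],[1.0,[0.015,-0.0014,0],0],[1.0,[0.015,-0.0014,0],0]]}}

```text
time: 6.7
tool_pos: [0.4004, 0.2788, 0.101]
tool_rot: [0.477, 0.523, 0.477, -0.521]
contact_force: [0.8, 0.2, -2.6]
gripper_width: 0.393
```

Run:
```python
from h import *
s=state(); print(s['tool_pos'],s['gripper_width'],s['contact_force'],s['time'])
grab('wrist','wrist7');grab('scene','scene7')
crop('scene7',100,130,280,320,4,'c7')
```

```text
[0.40043365 0.27875404 0.1010425 ] 0.3927235449714523 [ 0.76102098  0.15250074 -2.59816605] 6.7
```

Call:
{"method": "play_rows", "body": {"motion": [[1.0,[0.005,-0.0005,0],0],[1.0,[0.01,-0.001,0],0],[1.0,[0.01,-0.001,0],0]]}}

```text
time: 7.1
tool_pos: [0.4095, 0.2775, 0.0997]
tool_rot: [-0.477, -0.522, -0.477, 0.522]
contact_force: [-1.2, -0.6, -1.8]
gripper_width: 0.391
```

Call:
{"method": "play_rows", "body": {"motion": [[1.0,[0.003,-0.0003,0],0],[1.0,[0.006,-0.0006,0],0],[1.0,[0.006,-0.0006,0],0]]}}

```text
time: 7.4
tool_pos: [0.4153, 0.2769, 0.0998]
tool_rot: [-0.477, -0.522, -0.477, 0.522]
contact_force: [-4.0, 0.6, 1.3]
gripper_width: 0.394
```

Call:
{"method": "play_rows", "body": {"motion": [[1.0,[0.003,-0.0003,0],0],[1.0,[0.006,-0.0006,0],0],[1.0,[0.006,-0.0006,0],0]]}}

```text
time: 7.7
tool_pos: [0.4218, 0.2762, 0.1]
tool_rot: [0.477, 0.522, 0.477, -0.522]
contact_force: [-4.3, 0.9, 2.5]
gripper_width: 0.393
```

Run:
```python
from h import *
s=state(); print(s['tool_pos'],s['gripper_width'],s['contact_force'],s['time'])
grab('wrist','wrist8');grab('scene','scene8')
crop('scene8',130,210,250,310,6,'c8')
```

```text
[0.42178906 0.2762161  0.10000622] 0.39339882372455853 [-4.30576676  0.87604996  2.45734307] 7.7
```

```bash
cat >> h.py <<'E'
def tilt(tag,yaw=-0.092,u0=226,u1=297,v0=172,v1=232):
    p,w=fpts(tag); v,u=np.mgrid[:384,:512]
    m=(u>=u0)&(u<u1)&(v>=v0)&(v<v1)&np.isfinite(w[...,2])&(p.min(-1)>120)
    P=w[m]; 
    for _ in range(3):
        c=P.mean(0); n=np.linalg.svd(P-c,full_matrices=False)[2][2]; n*=np.sign(n[2]); e=(P-c)@n; P=P[abs(e)<2.5*e.std()+1e-5]
    ex=np.array([np.cos(yaw),np.sin(yaw),0]); ey=np.array([-np.sin(yaw),np.cos(yaw),0])
    return dict(lean=np.arctan2(n@ex,n[2]),roll=np.arctan2(n@ey,n[2]),c=c,n=len(P),rms=e.std())
E
python3 - <<'E'
from h import *
print(tilt('wrist7')); print(tilt('wrist6')); print(tilt('wrist8'))
E
```

```text
{'lean': np.float64(0.016193823254149746), 'roll': np.float64(-0.0015067184360300937), 'c': array([0.42956773, 0.27509075, 0.11377871]), 'n': 3671, 'rms': np.float64(0.000582926043218794)}
{'lean': np.float64(0.018446089535579736), 'roll': np.float64(0.0021655661314445734), 'c': array([0.41323825, 0.27525021, 0.24475914]), 'n': 3649, 'rms': np.float64(0.0005743698092945255)}
{'lean': np.float64(0.2027355950704442), 'roll': np.float64(-0.0010822950822959984), 'c': array([0.45010824, 0.27281693, 0.10871451]), 'n': 3708, 'rms': np.float64(0.0005991489835532307)}
```

Call:
{"method": "play_rows", "body": {"motion": [[1.0,[0.004,-0.0004,0],0],[1.0,[0.0075,-0.0007,0],0],[1.0,[0.0075,-0.0007,0],0]]}}

```text
time: 8.1
tool_pos: [0.4297, 0.2757, 0.1008]
tool_rot: [0.477, 0.522, 0.477, -0.522]
contact_force: [-4.5, -0.3, 5.5]
gripper_width: 0.394
```

Run:
```python
from h import *
s=state(); print(s['tool_pos'],s['gripper_width'],s['contact_force'],s['time'])
grab('wrist','wrist9'); print(tilt('wrist9'))
```

```text
[0.42972712 0.27570469 0.10079318] 0.3941904555127408 [-4.52871225 -0.25864854  5.47104129] 8.1
{'lean': np.float64(0.27532527224115577), 'roll': np.float64(-0.002104435943702148), 'c': array([0.45753666, 0.27234205, 0.1076087 ]), 'n': 3736, 'rms': np.float64(0.0005972102894601847)}
```

Call:
{"method": "play_rows", "body": {"motion": [[1.0,[-0.012,0.001,0.003],0],[1.0,[-0.02,0.01,0.03],0],[1.0,[-0.02,0.025,0.075],0],[1.0,[-0.02,0.039,0.11],0],[1.0,[-0.02,0.039,0.11],0]]}}

```text
time: 8.65
tool_pos: [0.412, 0.3174, 0.2167]
tool_rot: [0.479, 0.527, 0.476, -0.517]
contact_force: [0.1, 0.7, -2.3]
gripper_width: 0.391
```

Call:
{"method": "play_rows", "body": {"motion": [[1.0,[0.0,0,0],0],[1.0,[0,0,0],0]]}}

```text
time: 8.85
tool_pos: [0.4079, 0.3137, 0.2075]
tool_rot: [-0.477, -0.521, -0.477, 0.523]
contact_force: [0.4, -0.2, -2.9]
gripper_width: 0.398
```

Run:
```python
from h import *
s=state(); print(s['tool_pos'],s['gripper_width'],s['contact_force'],s['time'])
grab('wrist','wrist10'); print(tilt('wrist10')); grab('scene','scene10')
crop('scene10',90,120,240,290,4,'c10')
p,w=fpts('wrist10')
np.set_printoptions(precision=4,suppress=True)
for u in (235,245,260,275,285):
    col=[(v,w[v,u]) for v in range(155,190)]
    print(u,[ (v,c) for v,c in col if True][::4])
x,y,z=w[...,0],w[...,1],w[...,2]
for yb in [.17,.18,.19,.2,.21,.22,.34,.35]:
    m=(abs(y-yb)<.003)&(x>.5)&(x<.59)&(z>.1475)&(z<.158)
    if m.sum()>3: print('y %.3f n %d x %.4f..%.4f z med %.4f'%(yb,m.sum(),x[m].min(),x[m].max(),np.median(z[m])))
m=(x>.47)&(x<.58)&(y>.2)&(y<.31)&(z>.188)&(z<.202)
r=cv2.minAreaRect(w[m][:,:2].astype(np.float32)); print('first',r,np.median(z[m]),m.sum())
```

```text
[0.40794461 0.31367195 0.20752657] 0.3977878848728845 [ 0.37197954 -0.15328997 -2.93197224] 8.85
{'lean': np.float64(0.16666576465440905), 'roll': np.float64(-0.0019490076550078808), 'c': array([0.43640341, 0.31012681, 0.21628883]), 'n': 3709, 'rms': np.float64(0.000582659486742948)}
235 [(155, array([0.4357, 0.34  , 0.0016])), (159, array([0.4525, 0.324 , 0.1742])), (163, array([0.4502, 0.3242, 0.1748])), (167, array([0.448 , 0.3243, 0.1761])), (171, array([0.4492, 0.3224, 0.1982])), (175, array([0.4501, 0.3209, 0.2146])), (179, array([0.4484, 0.321 , 0.2154])), (183, array([0.4464, 0.3213, 0.2151])), (187, array([0.4446, 0.3215, 0.2152]))]
245 [(155, array([0.4345, 0.3284, 0.0006])), (159, array([0.452 , 0.318 , 0.1752])), (163, array([0.4496, 0.3183, 0.1749])), (167, array([0.4476, 0.3183, 0.1774])), (171, array([0.4481, 0.3175, 0.1944])), (175, array([0.4496, 0.3163, 0.2145])), (179, array([0.4476, 0.3165, 0.2139])), (183, array([0.4461, 0.3166, 0.2156])), (187, array([0.4442, 0.3168, 0.2153]))]
260 [(155, array([0.4329, 0.3108, 0.0012])), (159, array([0.4512, 0.3092, 0.1754])), 
[... 746 characters left out ...]
477, 0.2947, 0.1763])), (167, array([0.4453, 0.2949, 0.176 ])), (171, array([0.4434, 0.2953, 0.1788])), (175, array([0.4478, 0.2978, 0.2137])), (179, array([0.4461, 0.298 , 0.2145])), (183, array([0.4442, 0.2982, 0.2145])), (187, array([0.4423, 0.2983, 0.2146]))]
y 0.170 n 68 x 0.5270..0.5493 z med 0.1497
y 0.180 n 86 x 0.5281..0.5511 z med 0.1497
y 0.190 n 88 x 0.5292..0.5512 z med 0.1494
y 0.200 n 46 x 0.5300..0.5430 z med 0.1511
y 0.210 n 11 x 0.5311..0.5333 z med 0.1520
y 0.340 n 102 x 0.5434..0.5656 z med 0.1497
y 0.350 n 47 x 0.5437..0.5601 z med 0.1511
first ((0.5139855742454529, 0.24939045310020447), (0.036693274974823, 0.04035007953643799), 84.69390869140625) 0.1955912081599037 4485
```

Call:
{"method": "play_rows", "body": {"motion": [[1.0,[0,0,-0.04],0],[1.0,[0,0,-0.08],0],[1.0,[0,0,-0.102],0],[1.0,[0.004,0,-0.102],0],[1.0,[0.008,-0.0007,-0.102],0]]}}

```text
time: 9.45
tool_pos: [0.417, 0.3134, 0.1073]
tool_rot: [-0.477, -0.522, -0.477, 0.523]
contact_force: [-0.0, 0.3, -2.0]
gripper_width: 0.394
```

Call:
{"method": "play_rows", "body": {"motion": [[1.0,[0.005,-0.0005,0],0],[1.0,[0.01,-0.001,0],0],[1.0,[0.01,-0.001,0],0]]}}

```text
time: 9.75
tool_pos: [0.4286, 0.3132, 0.1094]
tool_rot: [0.477, 0.523, 0.476, -0.521]
contact_force: [0.1, -0.5, -2.3]
gripper_width: 0.392
```

Run:
```python
from h import *
s=state(); print(s['tool_pos'],s['gripper_width'],s['contact_force'],s['time'])
grab('wrist','wrist11'); print(tilt('wrist11'))
```

```text
[0.42861104 0.31316724 0.1093855 ] 0.392066111661231 [ 0.0892736  -0.49123402 -2.33802385] 9.75
{'lean': np.float64(0.1633023737767089), 'roll': np.float64(-0.0036535076566507), 'c': array([0.45658067, 0.30974646, 0.11842326]), 'n': 3724, 'rms': np.float64(0.0006021570733539734)}
```

Call:
{"method": "play_rows", "body": {"motion": [[1.0,[0.004,-0.0004,-0.004],0],[1.0,[0.008,-0.0007,-0.004],0],[1.0,[0.008,-0.0007,-0.004],0]]}}

```text
time: 10.1
tool_pos: [0.4381, 0.3131, 0.1101]
tool_rot: [0.478, 0.524, 0.476, -0.52]
contact_force: [-3.9, -4.6, 20.4]
gripper_width: 0.391
```

Call:
{"method": "play_rows", "body": {"motion": [[1.0,[0.003,-0.0003,0],0],[1.0,[0.006,-0.0006,0],0],[1.0,[0.006,-0.0006,0],0]]}}

```text
time: 10.4
tool_pos: [0.4441, 0.3131, 0.1103]
tool_rot: [0.478, 0.524, 0.476, -0.52]
contact_force: [-5.0, -3.6, 19.1]
gripper_width: 0.391
```

Run:
```python
from h import *
s=state(); print(s['tool_pos'],s['gripper_width'],s['contact_force'],s['time'])
grab('wrist','wrist12'); print(tilt('wrist12'))
```

```text
[0.44408272 0.31307979 0.11033699] 0.39118476255777024 [-5.00914188 -3.57986715 19.14766017] 10.4
{'lean': np.float64(0.3024164818731364), 'roll': np.float64(0.009075362152486999), 'c': array([0.47173688, 0.30966904, 0.11690209]), 'n': 3753, 'rms': np.float64(0.0005942868171646606)}
```

Call:
{"method": "play_rows", "body": {"motion": [[1.0,[0,0,0.004],0],[1.0,[0,0,0.01],0],[1.0,[0,0,0.02],0],[1.0,[0,0,0.02],0]]}}

```text
time: 10.85
tool_pos: [0.4417, 0.3119, 0.1252]
tool_rot: [0.477, 0.523, 0.477, -0.521]
contact_force: [0.3, 1.1, -2.2]
gripper_width: 0.392
```

Run:
```python
from h import *
s=state(); print(s['tool_pos'],s['gripper_width'],s['contact_force'],s['time'])
grab('wrist','wrist13'); print(tilt('wrist13'))
grab('scene','scene13'); crop('scene13',90,120,240,290,4,'c13')
```

```text
[0.44165462 0.31193145 0.12520156] 0.39249590946442164 [ 0.31543856  1.14638615 -2.16151725] 10.85
{'lean': np.float64(0.19020945135933726), 'roll': np.float64(0.007440425576896048), 'c': array([0.46965447, 0.30844216, 0.13324569]), 'n': 3723, 'rms': np.float64(0.0005932127365817331)}
```

Call:
{"method": "play_rows", "body": {"motion": [[1.0,[-0.012,0.001,0.0],0],[1.0,[-0.024,0.002,0],0],[1.0,[-0.024,0.002,-0.015],0],[1.0,[-0.024,0.002,-0.0217],0],[1.0,[-0.024,0.002,-0.0217],0]]}}

```text
time: 11.45
tool_pos: [0.4161, 0.3131, 0.1006]
tool_rot: [-0.477, -0.521, -0.477, 0.523]
contact_force: [0.4, -0.5, -2.4]
gripper_width: 0.393
```

Run:
```python
from h import *
s=state(); print(s['tool_pos'],s['gripper_width'],s['contact_force'],s['time'])
print(tilt('wrist3',-.142,218,282,175,230),tilt('wrist4',-.142,226,297,180,228))
```

```text
[0.41606376 0.31314321 0.10055739] 0.3930361514383082 [ 0.43465172 -0.4755126  -2.439225  ] 11.45
{'lean': np.float64(0.0060536899894982924), 'roll': np.float64(0.001380783205028561), 'c': array([ 0.47287197, -0.05939086,  0.10749114]), 'n': 3021, 'rms': np.float64(0.0005822968781991568)} {'lean': np.float64(-0.0007728546620307594), 'roll': np.float64(0.0011942324031207568), 'c': array([ 0.47093771, -0.06014312,  0.10781419]), 'n': 2831, 'rms': np.float64(0.0005541230353522753)}
```

Call:
{"method": "play_rows", "body": {"motion": [[1.0,[0.007,-0.0007,0.002],0],[1.0,[0.014,-0.0013,0.002],0],[1.0,[0.02,-0.0018,0.002],0],[1.0,[0.025,-0.0023,0.002],0],[1.0,[0.025,-0.0023,0.002],0]]}}

```text
time: 11.95
tool_pos: [0.4425, 0.3113, 0.1045]
tool_rot: [-0.477, -0.522, -0.477, 0.522]
contact_force: [-4.1, -0.1, 1.4]
gripper_width: 0.395
```

Call:
{"method": "play_rows", "body": {"motion": [[1.0,[0.004,-0.0004,0],0],[1.0,[0.008,-0.0007,0],0],[1.0,[0.008,-0.0007,0],0]]}}

```text
time: 12.25
tool_pos: [0.4502, 0.3105, 0.1041]
tool_rot: [-0.477, -0.522, -0.477, 0.522]
contact_force: [-3.7, 0.2, 2.7]
gripper_width: 0.395
```

Run:
```python
from h import *
s=state(); print(s['tool_pos'],s['gripper_width'],s['contact_force'],s['time'])
grab('wrist','wrist14'); print(tilt('wrist14'))
```

```text
[0.45016356 0.31053027 0.10409797] 0.3950399362505901 [-3.74316398  0.21953707  2.687932  ] 12.25
{'lean': np.float64(1.544974115226746), 'roll': np.float64(0.4525568577845027), 'c': array([0.47607567, 0.30732315, 0.10182863]), 'n': 3820, 'rms': np.float64(0.007345008731822861)}
```

Run:
```python
from h import *
for v0 in (184,188,192): print(tilt('wrist14',v0=v0,v1=228))
```

```text
{'lean': np.float64(0.42475299082431733), 'roll': np.float64(0.004523682362588449), 'c': array([0.47517336, 0.3074154 , 0.10792165]), 'n': 2735, 'rms': np.float64(0.0005912171997801194)}
{'lean': np.float64(0.42226708430595533), 'roll': np.float64(0.003666401908615449), 'c': array([0.47412126, 0.30751426, 0.10840741]), 'n': 2455, 'rms': np.float64(0.000589783476901809)}
{'lean': np.float64(0.42205038367823744), 'roll': np.float64(0.003729701989983561), 'c': array([0.47337189, 0.30757717, 0.10874478]), 'n': 2254, 'rms': np.float64(0.0005850276639718598)}
```

Call:
{"method": "play_rows", "body": {"motion": [[1.0,[-0.004,0.0004,0.0],0],[1.0,[-0.008,0.0008,0.001],0],[1.0,[-0.013,0.001,0.003],0],[1.0,[-0.016,0.001,0.005],0],[1.0,[-0.016,0.001,0.005],0]]}}

```text
time: 12.8
tool_pos: [0.4341, 0.3116, 0.1095]
tool_rot: [0.477, 0.522, 0.477, -0.521]
contact_force: [0.8, -0.1, -1.6]
gripper_width: 0.395
```

Run:
```python
from h import *
s=state(); print(s['tool_pos'],s['gripper_width'],s['contact_force'],s['time'])
grab('wrist','wrist15'); print(tilt('wrist15',v0=184,v1=228))
```

```text
[0.43405153 0.31164198 0.10950921] 0.3948493061288416 [ 0.79277423 -0.11202442 -1.58857091] 12.8
{'lean': np.float64(0.3084362712868182), 'roll': np.float64(0.0036488823836730976), 'c': array([0.45994808, 0.30843522, 0.11540836]), 'n': 2734, 'rms': np.float64(0.0005969548138318631)}
```

```bash
cat >> h.py <<'E'
def hook(tag,v0=184,v1=228,yaw=-0.092,u0=232,u1=290):
    T=tilt(tag,yaw,v0=v0,v1=v1); th=T['lean']; p,w=fpts(tag)
    ex=np.array([np.cos(yaw),np.sin(yaw),0]); ey=np.array([-np.sin(yaw),np.cos(yaw),0]); ez=np.array([0,0,1.])
    mx=ex*np.cos(th)-ez*np.sin(th); mz=ex*np.sin(th)+ez*np.cos(th)
    back=[];front=[]
    for u in range(u0,u1,4):
        d=(w[140:262,u]-T['c'])
        ok=np.isfinite(d[:,0])&(abs(d@mz)<.0018)&(p[140:262,u].min(-1)>60)
        s=(d@mx)[ok]; s=s[abs(s)<.05]
        back.append(s.max()); front.append(s.min())
    b=np.median(back); f=np.median(front)
    m=(w-T['c'])
    be=T['c']+mx*b
    hk=be+mx*.001-mz*.044
    org=be-mx*.020-mz*.108
    return dict(lean=th,len=b-f,bstd=np.std(back),backedge=be,hook=hk,liptip=be+mx*.003-mz*.048,org=org,mx=mx,mz=mz)
E
python3 - <<'E'
from h import *
np.set_printoptions(precision=4,suppress=True)
H=hook('wrist15'); print(H)
from h import state
tp=state()['tool_pos']; print('hook-tcp',H['hook']-tp,'org-tcp',H['org']-tp)
r=hook('wrist10',v0=180); print(r['len'],r['hook']-[.40794,.31367,.20753])
E
```

```text
{'lean': np.float64(0.3084362712868182), 'len': np.float64(0.039155466307904424), 'bstd': np.float64(0.00023651437235590593), 'backedge': array([0.4747, 0.3071, 0.1107]), 'hook': array([0.4623, 0.3082, 0.0685]), 'liptip': array([0.463 , 0.3082, 0.064 ]), 'org': array([0.4231, 0.3118, 0.0139]), 'mx': array([ 0.9488, -0.0875, -0.3036]), 'mz': array([ 0.3023, -0.0279,  0.9528])}
hook-tcp [ 0.0282 -0.0034 -0.041 ] org-tcp [-0.0111  0.0002 -0.0956]
0.03920887334275655 [ 0.0362 -0.0042 -0.0371]
```

Call:
{"method": "play_rows", "body": {"motion": [[1.0,[0,0,0.02],0],[1.0,[0,0.002,0.05],0],[1.0,[0,0.004,0.08],0],[1.0,[0,0.004,0.1],0],[1.0,[0.0,0.004,0.11],0]]}}

```text
time: 13.35
tool_pos: [0.4352, 0.3161, 0.2219]
tool_rot: [0.477, 0.524, 0.476, -0.52]
contact_force: [0.7, -0.0, -1.9]
gripper_width: 0.392
```

Call:
{"method": "play_rows", "body": {"motion": [[1.0,[0.02,0,0],0],[1.0,[0.04,0,0],0],[1.0,[0.055,0,0],0],[1.0,[0.065,0,-0.005],0],[1.0,[0.065,0,-0.01],0]]}}

```text
time: 13.85
tool_pos: [0.4996, 0.3152, 0.2078]
tool_rot: [-0.477, -0.522, -0.477, 0.523]
contact_force: [-0.1, -0.6, -2.7]
gripper_width: 0.391
```

Call:
{"method": "play_rows", "body": {"motion": [[1.0,[0,0,0],0],[1.0,[0,0,0],0]]}}

```text
time: 14.05
tool_pos: [0.4981, 0.3154, 0.2082]
tool_rot: [-0.477, -0.521, -0.477, 0.522]
contact_force: [-0.0, -0.4, -2.2]
gripper_width: 0.398
```

Run:
```python
from h import *
np.set_printoptions(precision=4,suppress=True)
s=state(); tp=s['tool_pos']; print(tp,s['gripper_width'],s['contact_force'],s['time'])
grab('wrist','wrist16'); H=hook('wrist16'); print(H,H['hook']-tp)
p,w=fpts('wrist16');x,y,z=w[...,0],w[...,1],w[...,2]
for yb in [.17,.18,.19,.2,.21,.28,.29,.30,.31,.32,.33,.34,.35]:
    m=(abs(y-yb)<.003)&(x>.52)&(x<.57)&(z>.1500)&(z<.156)
    if m.sum()>3: print('y %.3f n %d x %.4f..%.4f z med %.4f'%(yb,m.sum(),x[m].min(),x[m].max(),np.median(z[m])))
grab('scene','scene16'); crop('scene16',90,100,240,270,4,'c16')
```

```text
[0.4981 0.3154 0.2082] 0.39781377855502403 [-0.0214 -0.4339 -2.2255] 14.05
{'lean': np.float64(0.3105736326839356), 'len': np.float64(0.03917337092639406), 'bstd': np.float64(0.0002539045892003524), 'backedge': array([0.5387, 0.311 , 0.2099]), 'hook': array([0.5263, 0.3122, 0.1677]), 'liptip': array([0.527 , 0.3121, 0.1632]), 'org': array([0.4869, 0.3158, 0.1131]), 'mx': array([ 0.9481, -0.0875, -0.3056]), 'mz': array([ 0.3043, -0.0281,  0.9522])} [ 0.0282 -0.0033 -0.0406]
y 0.170 n 43 x 0.5283..0.5500 z med 0.1509
y 0.180 n 44 x 0.5291..0.5509 z med 0.1513
y 0.190 n 57 x 0.5300..0.5516 z med 0.1514
y 0.200 n 21 x 0.5311..0.5330 z med 0.1528
y 0.210 n 28 x 0.5317..0.5341 z med 0.1533
y 0.280 n 29 x 0.5385..0.5405 z med 0.1532
y 0.290 n 29 x 0.5391..0.5413 z med 0.1530
y 0.300 n 22 x 0.5408..0.5423 z med 0.1528
y 0.310 n 27 x 0.5415..0.5435 z med 0.1530
y 0.320 n 68 x 0.5425..0.5637 z med 0.1508
y 0.330 n 83 x 0.5428..0.5650 z med 0.1513
y 0.340 n 79 x 0.5438..0.5662 z med 0.1511
y 0.350 n 34 x 0.5448..0.5474 z med 0.1527
```

Call:
{"method": "play_rows", "body": {"motion": [[1.0,[0.006,0,-0.004],0],[1.0,[0.012,0,-0.008],0],[1.0,[0.015,0,-0.0085],0],[1.0,[0.015,0,-0.0085],0],[1.0,[0.015,0,-0.0085],0]]}}

```text
time: 14.65
tool_pos: [0.5141, 0.3155, 0.2005]
tool_rot: [-0.477, -0.522, -0.477, 0.522]
contact_force: [-0.1, -0.7, -2.9]
gripper_width: 0.392
```

Run:
```python
from h import *
np.set_printoptions(precision=4,suppress=True)
s=state(); tp=s['tool_pos']; print(tp,s['gripper_width'],s['contact_force'],s['time'])
grab('wrist','wrist17'); H=hook('wrist17'); print(H,H['hook']-tp)
p,w=fpts('wrist17');x,y,z=w[...,0],w[...,1],w[...,2]
for yb in [.28,.285,.29,.33,.335,.34]:
    m=(abs(y-yb)<.003)&(x>.52)&(x<.57)&(z>.1510)&(z<.156)
    if m.sum()>3: print('y %.3f n %d x %.4f..%.4f z med %.4f'%(yb,m.sum(),x[m].min(),x[m].max(),np.median(z[m])))
```

```text
[0.5141 0.3155 0.2005] 0.39180864874644755 [-0.057  -0.653  -2.9089] 14.65
{'lean': np.float64(0.3117972235979602), 'len': np.float64(0.039200331430614396), 'bstd': np.float64(0.00028974795445452835), 'backedge': array([0.5545, 0.311 , 0.2017]), 'hook': array([0.542 , 0.3121, 0.1596]), 'liptip': array([0.5427, 0.3121, 0.1551]), 'org': array([0.5026, 0.3158, 0.1051]), 'mx': array([ 0.9478, -0.0874, -0.3068]), 'mz': array([ 0.3055, -0.0282,  0.9518])} [ 0.0279 -0.0034 -0.041 ]
y 0.280 n 26 x 0.5385..0.5403 z med 0.1522
y 0.285 n 23 x 0.5389..0.5406 z med 0.1525
y 0.330 n 4 x 0.5621..0.5644 z med 0.1516
y 0.335 n 18 x 0.5437..0.5644 z med 0.1524
y 0.340 n 39 x 0.5438..0.5655 z med 0.1522
```

Call:
{"method": "play_rows", "body": {"motion": [[1.0,[0.0015,0,0],0],[1.0,[0.003,0,0],0],[1.0,[0.003,0,0],0]]}}

```text
time: 15.0
tool_pos: [0.517, 0.3156, 0.2008]
tool_rot: [-0.477, -0.522, -0.477, 0.522]
contact_force: [-0.1, 0.2, -2.1]
gripper_width: 0.391
```

Call:
{"method": "play_rows", "body": {"motion": [[1.0,[0.001,0,0],0],[1.0,[0.001,0,0],0]]}}

```text
time: 15.2
tool_pos: [0.5178, 0.3156, 0.2009]
tool_rot: [-0.477, -0.522, -0.477, 0.522]
contact_force: [-1.9, -0.3, -1.3]
gripper_width: 0.393
```

Call:
{"method": "play_rows", "body": {"motion": [[1.0,[-0.003,0,0],0],[1.0,[-0.003,0,0],0],[1.0,[-0.003,0,-0.002],0],[1.0,[-0.003,0,-0.0035],0],[1.0,[-0.003,0,-0.0035],0]]}}

```text
time: 15.7
tool_pos: [0.5148, 0.3154, 0.1966]
tool_rot: [-0.477, -0.522, -0.477, 0.522]
contact_force: [-0.3, -0.0, -2.6]
gripper_width: 0.393
```

Call:
{"method": "play_rows", "body": {"motion": [[1.0,[0,0,-0.001],0],[1.0,[0,0,-0.001],0]]}}

```text
time: 15.9
tool_pos: [0.5149, 0.3155, 0.1959]
tool_rot: [-0.477, -0.522, -0.477, 0.522]
contact_force: [-0.1, -0.1, -1.8]
gripper_width: 0.394
```

Call:
{"method": "play_rows", "body": {"motion": [[1.0,[0,0,-0.001],0],[1.0,[0,0,-0.001],0]]}}

```text
time: 16.1
tool_pos: [0.5149, 0.3156, 0.1951]
tool_rot: [-0.477, -0.522, -0.477, 0.522]
contact_force: [0.1, 0.7, -1.7]
gripper_width: 0.395
```

Call:
{"method": "play_rows", "body": {"motion": [[1.0,[0,0,-0.001],0],[1.0,[0,0,-0.001],0]]}}

```text
time: 16.3
tool_pos: [0.5148, 0.3156, 0.1941]
tool_rot: [-0.477, -0.522, -0.477, 0.522]
contact_force: [-0.8, -0.7, -1.1]
gripper_width: 0.394
```

Call:
{"method": "play_rows", "body": {"motion": [[1.0,[0,0,-0.001],0],[1.0,[0,0,-0.001],0]]}}

```text
time: 16.5
tool_pos: [0.5149, 0.3157, 0.1938]
tool_rot: [0.477, 0.522, 0.477, -0.522]
contact_force: [-3.0, 0.5, 3.0]
gripper_width: 0.39
```

Run:
```python
from h import *
np.set_printoptions(precision=4,suppress=True)
s=state(); tp=s['tool_pos']; print(tp,s['gripper_width'],s['contact_force'],s['ft_torque'],s['time'])
grab('wrist','wrist18'); H=hook('wrist18'); print(H,H['hook']-tp)
grab('scene','scene18'); crop('scene18',90,100,240,270,4,'c18')
```

```text
[0.5149 0.3157 0.1938] 0.3898259705090011 [-3.0189  0.4845  3.0013] [-0.053   0.4593  0.0296] 16.5
{'lean': np.float64(0.32489422878066415), 'len': np.float64(0.03872865031676179), 'bstd': np.float64(0.0002725177672677778), 'backedge': array([0.5549, 0.3112, 0.1946]), 'hook': array([0.5419, 0.3124, 0.1526]), 'liptip': array([0.5425, 0.3123, 0.1482]), 'org': array([0.5017, 0.3161, 0.0987]), 'mx': array([ 0.9437, -0.0871, -0.3192]), 'mz': array([ 0.3179, -0.0293,  0.9477])} [ 0.027  -0.0033 -0.0411]
```

Call:
{"method": "play_rows", "body": {"motion": [[1.0,[-0.0015,0,0],0],[1.0,[-0.0015,0,0],0]]}}

```text
time: 16.8
tool_pos: [0.5138, 0.3157, 0.1932]
tool_rot: [0.477, 0.522, 0.477, -0.522]
contact_force: [-0.4, 0.3, 1.2]
gripper_width: 0.396
```

Call:
{"method": "play_rows", "body": {"motion": [[1.0,[-0.0015,0,0],0],[1.0,[-0.0015,0,0],0]]}}

```text
time: 17.0
tool_pos: [0.5124, 0.3155, 0.193]
tool_rot: [0.477, 0.522, 0.477, -0.522]
contact_force: [1.2, -0.0, -1.2]
gripper_width: 0.393
```

Call:
{"method": "play_rows", "body": {"motion": [[1.0,[-0.0015,0,-0.0005],0],[1.0,[-0.0015,0,-0.0005],0]]}}

```text
time: 17.2
tool_pos: [0.5111, 0.3155, 0.1924]
tool_rot: [0.477, 0.523, 0.477, -0.521]
contact_force: [4.5, 1.8, -3.0]
gripper_width: 0.391
```

Run:
```python
from h import *
np.set_printoptions(precision=4,suppress=True)
s=state(); tp=s['tool_pos']; print(tp,s['gripper_width'],s['contact_force'],s['ft_torque'],s['time'])
grab('wrist','wrist19'); H=hook('wrist19'); print(H,H['hook']-tp)
```

```text
[0.5111 0.3155 0.1924] 0.39137492493713916 [ 4.481   1.7967 -3.0101] [ 0.2428 -1.0086  0.115 ] 17.2
{'lean': np.float64(0.25925492790210886), 'len': np.float64(0.03927423582008691), 'bstd': np.float64(0.0002348837984208224), 'backedge': array([0.5519, 0.311 , 0.1954]), 'hook': array([0.5416, 0.3119, 0.1527]), 'liptip': array([0.5425, 0.3118, 0.1483]), 'org': array([0.5051, 0.3153, 0.0962]), 'mx': array([ 0.9625, -0.0888, -0.2564]), 'mz': array([ 0.2553, -0.0236,  0.9666])} [ 0.0305 -0.0036 -0.0398]
```

Call:
{"method": "play_rows", "body": {"motion": [[1.0,[0.001,0,0.0],0],[0.05,[0.001,0,0.0],0],[0.05,[0.001,0,0.0],0],[0.0,[0.001,0,0.0],0],[0.0,[0.001,0,0.0],0]]}}

```text
time: 17.75
tool_pos: [0.5112, 0.3156, 0.1926]
tool_rot: [-0.477, -0.522, -0.477, 0.522]
contact_force: [0.4, 0.1, -0.6]
gripper_width: 0.498
```

Run:
```python
from h import *
np.set_printoptions(precision=4,suppress=True)
s=state(); tp=s['tool_pos']; print(tp,s['gripper_width'],s['contact_force'],s['time'])
grab('wrist','wrist20'); H=hook('wrist20',v0=180); print(H)
grab('scene','scene20'); crop('scene20',90,100,240,270,4,'c20')
```

```text
[0.5112 0.3156 0.1926] 0.4976690152222302 [ 0.3742  0.0554 -0.6217] 17.75
{'lean': np.float64(-1.45936837199996), 'len': np.float64(0.0012328420250384527), 'bstd': np.float64(0.00022619129457282676), 'backedge': array([0.5377, 0.3123, 0.1979]), 'hook': array([0.5814, 0.3083, 0.194 ]), 'liptip': array([0.5856, 0.3079, 0.1956]), 'org': array([0.6424, 0.3027, 0.166 ]), 'mx': array([ 0.1107, -0.0102,  0.9938]), 'mz': array([-0.9896,  0.0913,  0.1112])}
```

Run:
```python
from h import *
np.set_printoptions(precision=4,suppress=True)
print(tilt('wrist20',v0=192,v1=236,u0=232,u1=292))
p,w=fpts('wrist20');x,y,z=w[...,0],w[...,1],w[...,2]
yaw=-.093; ex=np.array([np.cos(yaw),np.sin(yaw),0]); ey=np.array([-np.sin(yaw),np.cos(yaw),0])
O=np.array([.54,.254,0])
X=(w-O)@ex; Y=(w-O)@ey
v,u=np.mgrid[:384,:512]
m2=(u>220)&(u<300)&(v>185)&(v<262)&(z>.185)&(z<.21)&(p.min(-1)>120)
m1=(u>325)&(u<415)&(v>190)&(v<262)&(z>.19)&(z<.202)
for n,m in (('second',m2),('first',m1)):
    print(n,m.sum(),'Y',np.percentile(Y[m],[1,50,99]),'X',np.percentile(X[m],[1,50,99]),'z',np.percentile(z[m],[1,50,99]))
    r=cv2.minAreaRect(w[m][:,:2].astype(np.float32)); print(r)
# end stop
m=(Y>.095)&(Y<.125)&(X>-.04)&(X<.02)&(z>.1)&(z<.2); print('stop',m.sum(),np.percentile(Y[m],[2,98]),np.percentile(X[m],[2,98]),np.percentile(z[m],[50,98,100]))
```

```text
{'lean': np.float64(0.12260964094038942), 'roll': np.float64(0.0012913683010364223), 'c': array([0.5325, 0.3125, 0.1979]), 'n': 2182, 'rms': np.float64(0.0005628936201592807)}
second 4669 Y [0.04   0.0574 0.0751] X [-0.0365 -0.0166  0.0006] z [0.195  0.1983 0.2014]
((0.5272542238235474, 0.31293249130249023), (0.036067359149456024, 0.03835926204919815), 85.1158218383789)
first 4135 Y [-0.0241 -0.0048  0.0112] X [-0.041  -0.0213 -0.0048] z [0.1905 0.196  0.1975]
((0.5164113640785217, 0.25620055198669434), (0.050580281764268875, 0.038249727338552475), 85.20443725585938)
stop 2197 [0.096  0.1201] [-0.0289  0.013 ] [0.1475 0.1596 0.161 ]
```

Call:
{"method": "play_rows", "body": {"motion": [[0.0,[0,0,0.02],0],[0.0,[0,0,0.034],0],[0.0,[0,0,0.034],0],[1.0,[0.012,0.018,0.034],0],[1.0,[0.025,0.036,0.034],0]]}}

```text
time: 18.35
tool_pos: [0.5366, 0.3518, 0.2266]
tool_rot: [0.477, 0.522, 0.477, -0.522]
contact_force: [-0.1, -0.4, -0.3]
gripper_width: 0.168
```

Call:
{"method": "play_rows", "body": {"motion": [[1.0,[0,0,0],0],[1.0,[0,0,-0.01],0],[1.0,[0,0,-0.03],0],[1.0,[0,0,-0.05],0],[1.0,[0,0,-0.058],0]]}}

```text
time: 18.85
tool_pos: [0.5345, 0.3501, 0.1649]
tool_rot: [-0.476, -0.52, -0.477, 0.524]
contact_force: [-1.0, -0.4, -0.3]
gripper_width: -0.002
```

Run:
```python
from h import *
np.set_printoptions(precision=4,suppress=True)
s=state(); tp=s['tool_pos']; print(tp,s['gripper_width'],s['contact_force'],s['time'])
grab('wrist','wrist21')
grab('scene','scene21'); crop('scene21',90,100,240,270,4,'c21')
```

```text
[0.5345 0.3501 0.1649] -0.0019598236518558743 [-0.9842 -0.3854 -0.2543] 18.85
```

Call:
{"method": "play_rows", "body": {"motion": [[1.0,[0,0,0.005],0],[1.0,[-0.0003,-0.003,0.005],0],[1.0,[-0.0006,-0.006,0.005],0],[1.0,[-0.0008,-0.008,0.005],0],[1.0,[-0.001,-0.01,0.005],0]]}}

```text
time: 19.45
tool_pos: [0.5361, 0.3427, 0.1752]
tool_rot: [0.477, 0.524, 0.477, -0.521]
contact_force: [-0.6, 6.0, 3.9]
gripper_width: -0.001
```

Call:
{"method": "play_rows", "body": {"motion": [[1.0,[-0.0003,-0.003,0],0],[1.0,[-0.0006,-0.006,0],0],[1.0,[-0.0008,-0.008,0],0],[1.0,[-0.001,-0.01,0],0]]}}

```text
time: 19.85
tool_pos: [0.536, 0.3344, 0.1774]
tool_rot: [0.477, 0.525, 0.478, -0.519]
contact_force: [0.7, 7.0, 8.1]
gripper_width: -0.003
```

Run:
```python
from h import *
np.set_printoptions(precision=4,suppress=True)
s=state(); tp=s['tool_pos']; print(tp,s['gripper_width'],s['contact_force'],s['time'])
grab('wrist','wrist22')
grab('scene','scene22'); crop('scene22',90,100,240,270,4,'c22')
```

```text
[0.536  0.3344 0.1774] -0.0032281955555622183 [0.7244 7.0123 8.1194] 19.85
```

Call:
{"method": "play_rows", "body": {"motion": [[1.0,[0.0003,0.003,0],0],[1.0,[0.001,0.012,0],0],[1.0,[0.001,0.014,0.0],0]]}}

```text
time: 20.25
tool_pos: [0.535, 0.3457, 0.1726]
tool_rot: [-0.477, -0.521, -0.477, 0.523]
contact_force: [-0.1, 0.7, -0.1]
gripper_width: -0.003
```

Run:
```python
from h import *
np.set_printoptions(precision=4,suppress=True)
s=state(); tp=s['tool_pos']; print(tp,s['gripper_width'],s['contact_force'],s['time'])
for t in ('wrist22',):
    pass
grab('wrist','wrist23')
for t in ('wrist22','wrist23'):
    p,w=fpts(t); v,u=np.mgrid[:384,:512]; z=w[...,2]
    yaw=-.093; ex=np.array([np.cos(yaw),np.sin(yaw),0]); ey=np.array([-np.sin(yaw),np.cos(yaw),0]); O=np.array([.54,.254,0])
    X=(w-O)@ex; Y=(w-O)@ey
    m=(z>.188)&(z<.21)&(Y>.013)&(Y<.09)&(X>-.05)&(X<.01)&(u>285)&(p.min(-1)>100)
    P=w[m]; c=P.mean(0); n=np.linalg.svd(P-c,full_matrices=False)[2][2]; n*=np.sign(n[2])
    print(t,m.sum(),'Y',np.percentile(Y[m],[1,99]),'lean',n@ex,'roll',n@ey, cv2.minAreaRect(P[:,:2].astype(np.float32)))
grab('scene','scene23'); crop('scene23',90,100,240,270,4,'c23')
```

```text
[0.535  0.3457 0.1726] -0.0029525195966783758 [-0.0697  0.6957 -0.0899] 20.25
wrist22 2584 Y [0.028  0.0644] lean 0.28595712978619764 roll -0.13062167744863817 ((0.5268538594245911, 0.3010909855365753), (0.03801777586340904, 0.03998200595378876), 87.2841567993164)
wrist23 3079 Y [0.0295 0.0668] lean 0.2002133656033351 roll -0.03083450151008077 ((0.5319387316703796, 0.30122068524360657), (0.0443110466003418, 0.04239931330084801), 31.166873931884766)
```

Call:
{"method": "play_rows", "body": {"motion": [[1.0,[0,0.002,0.03],0],[1.0,[0,0,0.06],0],[1.0,[-0.02,-0.025,0.06],0],[1.0,[-0.04,-0.045,0.06],0],[1.0,[-0.04,-0.045,0.06],0]]}}

```text
time: 20.85
tool_pos: [0.4937, 0.2987, 0.2328]
tool_rot: [-0.477, -0.521, -0.477, 0.523]
contact_force: [0.2, 0.5, -1.1]
gripper_width: 0.001
```

Run:
```python
from h import *
np.set_printoptions(precision=4,suppress=True)
s=state(); tp=s['tool_pos']; print(tp,s['gripper_width'],s['contact_force'],s['time'])
grab('wrist','wrist24'); crop('wrist24',180,110,440,300,3,'c24')
```

```text
[0.4937 0.2987 0.2328] 0.0010915857571190373 [ 0.1603  0.5017 -1.0972] 20.85
```

Run:
```python
from h import *
np.set_printoptions(precision=4,suppress=True)
p,w=fpts('wrist24'); v,u=np.mgrid[:384,:512]; z=w[...,2]
yaw=-.093; ex=np.array([np.cos(yaw),np.sin(yaw),0]); ey=np.array([-np.sin(yaw),np.cos(yaw),0]); O=np.array([.54,.254,0])
# second top
for nm,(u0,u1,v0,v1) in {'second':(221,277,147,212),'first':(306,362,158,216)}.items():
    m=(u>=u0)&(u<u1)&(v>=v0)&(v<v1)&(p.min(-1)>100)
    P=w[m]
    for _ in range(3):
        c=P.mean(0); n=np.linalg.svd(P-c,full_matrices=False)[2][2]; n*=np.sign(n[2]); e=(P-c)@n; P=P[abs(e)<2.5*e.std()+1e-5]
    print(nm,'lean',n@ex,'roll',n@ey,'rms',e.std(),'c',c)
    # all pts on plane near
    d=w-c; on=(abs(d@n)<.002)&(np.linalg.norm(d,axis=-1)<.033)&(u>u0-12)&(u<u1+12)&(v>v0-16)&(v<v1+10)
    Q=w[on]; r=cv2.minAreaRect(Q[:,:2].astype(np.float32)); print(r); b=cv2.boxPoints(r)
    X=(np.c_[b,np.zeros(4)]-O)@ex; Y=(np.c_[b,np.zeros(4)]-O)@ey; print('corners X',X,'Y',Y,'z',c[2])
```

```text
Traceback (most recent call last):
numpy.linalg.LinAlgError: SVD did not converge
```

```bash
cat >> h.py <<'E'
yaw=-.093; EX=np.array([np.cos(yaw),np.sin(yaw),0]); EY=np.array([-np.sin(yaw),np.cos(yaw),0]); O=np.array([.54,.254,0])
def face(tag,u0,u1,v0,v1,mb=100):
    p,w=fpts(tag); v,u=np.mgrid[:384,:512]
    m=(u>=u0)&(u<u1)&(v>=v0)&(v<v1)&(p.min(-1)>mb)&np.isfinite(w[...,2])
    P=w[m]
    for _ in range(4):
        c=P.mean(0); n=np.linalg.svd(P-c,full_matrices=False)[2][2]; n*=np.sign(n[2]); e=(P-c)@n; P=P[abs(e)<2.5*e.std()+1e-5]
    d=w-c; on=(abs(d@n)<.002)&(np.linalg.norm(d,axis=-1)<.034)&(u>u0-14)&(u<u1+14)&(v>v0-16)&(v<v1+12)&(p.min(-1)>40)
    r=cv2.minAreaRect(w[on][:,:2].astype(np.float32)); b=np.c_[cv2.boxPoints(r),np.zeros(4)]
    print(tag,'lean %.3f roll %.3f rms %.5f'%(n@EX,n@EY,e.std()),'c',c.round(4),'rect ang %.2f'%r[2],np.round(r[1],4),'X',((b-O)@EX).round(4),'Y',((b-O)@EY).round(4))
E
python3 - <<'E'
from h import *
face('wrist24',221,277,147,212); face('wrist24',306,362,158,216); face('wrist20',232,292,192,236)
E
```

```text
wrist24 lean 0.155 roll -0.148 rms 0.00063 c [0.5279 0.3033 0.201 ] rect ang 88.68 [0.0354 0.0402] X [-0.0357  0.0044  0.0019 -0.0382] Y [0.0285 0.0313 0.0666 0.0638]
wrist24 lean -0.015 roll 0.005 rms 0.00067 c [0.5169 0.2508 0.1962] rect ang 84.63 [0.0361 0.0402] X [-0.0439 -0.0037 -0.0037 -0.0439] Y [-0.0241 -0.0241  0.012   0.012 ]
wrist20 lean 0.122 roll 0.002 rms 0.00056 c [0.5325 0.3125 0.1979] rect ang 85.12 [0.0395 0.0311] X [-0.0299  0.0012  0.0009 -0.0302] Y [0.0359 0.0361 0.0756 0.0754]
```

Call:
{"method": "play_rows", "body": {"motion": [[1.0,[-0.003,0.01,0],0],[1.0,[-0.003,0.02,0],0],[1.0,[-0.003,0.02,0],0]]}}

```text
time: 21.2
tool_pos: [0.4926, 0.3223, 0.2334]
tool_rot: [-0.477, -0.522, -0.478, 0.522]
contact_force: [-0.4, 0.3, -0.1]
gripper_width: -0.002
```

Now lower in front of the module's upper left front, then push in gently.

Call:
{"method": "play_rows", "body": {"motion": [[1.0,[-0.002,0.001,-0.02],0],[1.0,[-0.002,0.001,-0.04],0],[1.0,[-0.002,0.001,-0.047],0],[1.0,[-0.002,0.001,-0.047],0]]}}

```text
time: 21.6
tool_pos: [0.4898, 0.3215, 0.1849]
tool_rot: [-0.477, -0.521, -0.477, 0.523]
contact_force: [-0.8, -1.4, 0.2]
gripper_width: 0.001
```

Call:
{"method": "play_rows", "body": {"motion": [[1.0,[0.002,0,0],0],[1.0,[0.005,0,0],0],[1.0,[0.005,0,0],0]]}}

```text
time: 21.9
tool_pos: [0.4963, 0.322, 0.1879]
tool_rot: [0.477, 0.523, 0.477, -0.521]
contact_force: [-0.9, 1.0, 0.4]
gripper_width: -0.003
```

Call:
{"method": "play_rows", "body": {"motion": [[1.0,[0.002,0,0],0],[1.0,[0.002,0,0],0]]}}

```text
time: 22.1
tool_pos: [0.4972, 0.3222, 0.1879]
tool_rot: [0.476, 0.522, 0.478, -0.522]
contact_force: [-4.9, 1.8, 4.2]
gripper_width: 0.002
```

Run:
```python
from h import *
np.set_printoptions(precision=4,suppress=True)
s=state(); tp=s['tool_pos']; print(tp,s['gripper_width'],s['contact_force'],s['time'])
grab('wrist','wrist25'); crop('wrist25',180,110,440,300,3,'c25')
```

```text
[0.4972 0.3222 0.1879] 0.002231286157835669 [-4.8734  1.8071  4.2126] 22.1
```

Call:
{"method": "play_rows", "body": {"motion": [[1.0,[-0.003,0,0],0],[1.0,[-0.008,0,0],0],[1.0,[-0.01,0,0.0],0],[1.0,[-0.01,0,0.03],0],[1.0,[-0.01,0,0.045],0]]}}

```text
time: 22.65
tool_pos: [0.4879, 0.3217, 0.2335]
tool_rot: [0.477, 0.523, 0.477, -0.521]
contact_force: [-0.5, 0.4, 0.4]
gripper_width: -0.003
```

Run:
```python
from h import *
np.set_printoptions(precision=4,suppress=True)
s=state(); tp=s['tool_pos']; print(tp,s['gripper_width'],s['contact_force'],s['time'])
face('wrist25',247,315,160,232)
grab('wrist','wrist26'); crop('wrist26',180,110,440,300,3,'c26')
```

```text
[0.4879 0.3217 0.2335] -0.002827476089819508 [-0.4654  0.4265  0.4063] 22.65
wrist25 lean 0.158 roll -0.004 rms 0.00057 c [0.5292 0.3094 0.1989] rect ang 84.54 [0.0362 0.0422] X [-0.0393  0.0029  0.003  -0.0392] Y [0.0358 0.0357 0.0719 0.072 ]
```

Run:
```python
from h import *
face('wrist26',250,300,138,192); face('wrist26',350,388,148,196)
crop('scene23',90,100,240,270,4,'x'); grab('scene','scene26'); crop('scene26',90,100,240,270,4,'c26s')
```

```text
wrist26 lean 0.130 roll -0.003 rms 0.00062 c [0.5292 0.3097 0.2022] rect ang 85.10 [0.0362 0.0395] X [-0.0359  0.0036  0.0034 -0.0361] Y [0.0368 0.0371 0.0732 0.0729]
wrist26 lean -0.019 roll -0.005 rms 0.00063 c [0.5195 0.2494 0.1993] rect ang 84.48 [0.0365 0.0399] X [-0.0434 -0.0036 -0.0035 -0.0433] Y [-0.0242 -0.0243  0.0122  0.0123]
```

Run:
```python
from h import *
s=state(); print(s['joint_pos'].round(3),s['tool_pos'],s['time'])
```

```text
[ 0.456 -0.047  1.706 -0.     1.476  2.117] [0.48914565 0.322262   0.23533265] 22.75
```

Call:
{"method": "play_rows", "body": {"motion": [[1.0,[0.0,0.01,0.005],0.14],[1.0,[0.01,0.025,0.005],0.28],[1.0,[0.025,0.025,0.005],0.42],[1.0,[0.039,0.025,0.005],0.56],[1.0,[0.039,0.025,0.005],0.7]]}}

```text
time: 23.25
tool_pos: [0.5274, 0.3462, 0.2351]
tool_rot: [0.628, 0.325, 0.628, -0.326]
contact_force: [0.5, 0.0, -0.5]
gripper_width: 0.001
```

Call:
{"method": "play_rows", "body": {"motion": [[1.0,[0,0,0],0.14],[1.0,[0,0,0],0.28],[1.0,[0,0,0],0.42],[1.0,[0,0,0],0.56],[1.0,[0,0,0],0.7]]}}

```text
time: 23.75
tool_pos: [0.5262, 0.3463, 0.2352]
tool_rot: [0.701, 0.09, 0.702, -0.09]
contact_force: [-0.5, -0.1, 0.9]
gripper_width: -0.007
```

Call:
{"method": "play_rows", "body": {"motion": [[1.0,[0,0,0],0.1],[1.0,[0,0,0],0.168],[1.0,[0,0,0],0.168],[1.0,[0,0,0],0.168]]}}

```text
time: 24.15
tool_pos: [0.5263, 0.3463, 0.2358]
tool_rot: [0.706, 0.033, 0.707, -0.034]
contact_force: [-0.9, 0.7, 0.1]
gripper_width: 0.001
```

Run:
```python
from h import *
from scipy.spatial.transform import Rotation as R
s=state(); print(s['joint_pos'].round(3),s['tool_pos'],s['contact_force'],s['time'])
M=R.from_quat(np.roll(s['tool_rot'],-1)).as_matrix(); print('jaw yaw',np.arctan2(M[1,2],M[0,2]))
print('XY',(s['tool_pos']-O)@EX,(s['tool_pos']-O)@EY)
grab('wrist','wrist27')
```

```text
[ 0.464  0.063  1.595 -0.     1.485  0.559] [0.52629093 0.34634518 0.23575158] [-0.90506698  0.73875857  0.13445611] 24.15
jaw yaw -0.09457298954383915
XY -0.022225558498208266 0.09067301248061058
```

Call:
{"method": "play_rows", "body": {"motion": [[1.0,[0,0,-0.025],0],[1.0,[0,0,-0.045],0],[1.0,[0,0,-0.06],0],[1.0,[0,0,-0.072],0],[1.0,[0,0,-0.08],0]]}}

```text
time: 24.7
tool_pos: [0.5262, 0.3464, 0.1554]
tool_rot: [0.706, 0.033, 0.707, -0.033]
contact_force: [0.3, 0.1, 0.3]
gripper_width: 0.001
```

Call:
{"method": "play_rows", "body": {"motion": [[1.0,[0,0,-0.003],0],[1.0,[0,0,-0.003],0],[1.0,[0,0,-0.003],0]]}}

```text
time: 25.0
tool_pos: [0.527, 0.3468, 0.1546]
tool_rot: [0.707, 0.033, 0.706, -0.033]
contact_force: [-0.4, 0.3, 0.4]
gripper_width: -0.002
```

Run:
```python
from h import *
s=state(); print(s['tool_pos'],s['contact_force'],s['time'])
print('XY',(s['tool_pos']-O)@EX,(s['tool_pos']-O)@EY)
grab('scene','scene28'); crop('scene28',90,100,240,270,4,'c28')
```

```text
[0.52698048 0.34678713 0.15456892] [-0.41993019  0.30611878  0.36910035] 25.0
XY -0.021580023054878283 0.09117709140458777
```

Call:
{"method": "play_rows", "body": {"motion": [[1.0,[-0.0003,-0.003,0],0],[1.0,[-0.0005,-0.005,0],0],[1.0,[-0.0007,-0.007,0],0],[1.0,[-0.0008,-0.008,0],0],[1.0,[-0.0009,-0.009,0],0]]}}

```text
time: 25.55
tool_pos: [0.526, 0.3383, 0.1545]
tool_rot: [0.707, 0.034, 0.706, -0.032]
contact_force: [0.8, 5.6, 3.8]
gripper_width: -0.002
```

Call:
{"method": "play_rows", "body": {"motion": [[1.0,[-0.0001,-0.001,0],0],[1.0,[-0.0002,-0.002,0],0],[1.0,[-0.0003,-0.003,0],0]]}}

```text
time: 25.85
tool_pos: [0.5257, 0.3371, 0.155]
tool_rot: [0.707, 0.035, 0.706, -0.03]
contact_force: [-0.3, 10.6, 3.5]
gripper_width: -0.001
```

Run:
```python
from h import *
s=state(); print(s['tool_pos'],s['contact_force'],s['time'])
print('XY',(s['tool_pos']-O)@EX,(s['tool_pos']-O)@EY)
grab('scene','scene29'); crop('scene29',90,100,240,270,4,'c29')
```

```text
[0.52568286 0.33714714 0.15502297] [-0.29848992 10.57806543  3.46532316] 25.85
XY -0.02197681720030689 0.08145825740670237
```

Run:
```python
from h import *
grab('wrist','wrist29'); crop('wrist29',180,150,340,300,5,'c29w'); crop('scene29',120,170,190,260,8,'c29z')
```

Call:
{"method": "play_rows", "body": {"motion": [[1.0,[0.0003,0.003,0],0],[1.0,[0.0009,0.009,0],0],[1.0,[0.0012,0.011,0],0],[1.0,[0.0012,0.011,0],0]]}}

```text
time: 26.35
tool_pos: [0.5262, 0.3453, 0.1529]
tool_rot: [0.706, 0.032, 0.707, -0.033]
contact_force: [-0.8, -0.5, 0.1]
gripper_width: 0.0
```

Run:
```python
from h import *
s=state(); print(s['tool_pos'],s['contact_force'],s['time'])
print('XY',(s['tool_pos']-O)@EX,(s['tool_pos']-O)@EY)
grab('wrist','wrist30'); crop('wrist30',180,150,340,300,5,'c30w'); grab('scene','scene30'); crop('scene30',120,170,190,260,8,'c30z')
```

```text
[0.52621506 0.34534051 0.15290862] [-0.78984593 -0.53209889  0.11130369] 26.35
XY -0.022207794590259684 0.08966564511409263
```

Call:
{"method": "play_rows", "body": {"motion": [[1.0,[0.003,0.001,-0.005],0],[1.0,[0.003,0.001,-0.012],0],[1.0,[0.003,0.001,-0.0155],0],[1.0,[0.003,0.001,-0.0155],0],[1.0,[0.003,0.001,-0.0155],0]]}}

```text
time: 26.95
tool_pos: [0.5293, 0.3464, 0.1378]
tool_rot: [0.706, 0.033, 0.707, -0.033]
contact_force: [0.0, -0.8, 0.1]
gripper_width: 0.0
```

Call:
{"method": "play_rows", "body": {"motion": [[1.0,[-0.0002,-0.002,0],0],[1.0,[-0.0004,-0.004,0],0],[1.0,[-0.0006,-0.006,0],0],[1.0,[-0.0007,-0.007,0],0]]}}

```text
time: 27.35
tool_pos: [0.5289, 0.34, 0.1388]
tool_rot: [0.707, 0.034, 0.706, -0.032]
contact_force: [-1.0, 3.1, 2.5]
gripper_width: -0.0
```

Call:
{"method": "play_rows", "body": {"motion": [[1.0,[-0.0001,-0.001,0],0],[1.0,[-0.0002,-0.002,0],0]]}}

```text
time: 27.55
tool_pos: [0.5289, 0.3388, 0.1393]
tool_rot: [0.707, 0.034, 0.706, -0.032]
contact_force: [-0.5, 6.3, 4.0]
gripper_width: -0.002
```

Run:
```python
from h import *
np.set_printoptions(precision=1,suppress=True)
p,w=pts('scene30'); tp=np.array([.5262,.3453,.1529])
d=(w-tp); X=d@EX*1000; Y=d@EY*1000; Z=d[...,2]*1000
for dark in (0,):
  for zb in range(0,110,8):
    m=(Z>=zb)&(Z<zb+8)&(abs(X)<90)&(abs(Y)<70)&(p.max(-1)<115)
    if m.sum()>5: print(zb,m.sum(),'Y',np.percentile(Y[m],[2,10,50,90,98]),'X',np.percentile(X[m],[2,50,98]))
p,w=pts('scene26'); tp=np.array([.4891,.3222,.2353])
d=(w-tp); X=d@EX*1000; Y=d@EY*1000; Z=d[...,2]*1000
print('jaw along Y')
for zb in range(0,110,8):
    m=(Z>=zb)&(Z<zb+8)&(abs(X)<90)&(abs(Y)<90)&(p.max(-1)<115)
    if m.sum()>5: print(zb,m.sum(),'Y',np.percentile(Y[m],[2,10,50,90,98]),'X',np.percentile(X[m],[2,50,98]))
```

```text
0 26 Y [-50.6 -49.4 -37.5   8.5  24.7] X [-36.2 -34.   -9.4]
8 17 Y [-9.2 -6.4 -0.9  6.   6.3] X [-15.6 -13.6  -7.2]
16 29 Y [-49.7 -45.5  -4.2   4.9   6.1] X [-23.9 -15.6  -9.6]
24 13 Y [-28.1 -16.9  -2.6   5.7   6.4] X [-21.2 -14.8 -13.8]
40 23 Y [-49.4 -46.4 -29.7  11.1  12.5] X [-24.6  -4.9  20.4]
48 38 Y [-48.3 -44.    2.1  11.4  12.6] X [-33.8 -12.9  -3.5]
56 21 Y [-10.9  -2.    9.   11.4  13.1] X [-42.9 -17.5 -15. ]
64 40 Y [-16.5  -2.6  10.8  15.8  16.3] X [-50.3 -17.7   2.6]
72 33 Y [-17.3   4.4  12.6  16.3  16.6] X [-55.3 -18.2   9.1]
80 48 Y [-10.1  -5.8  11.   16.1  16.7] X [-63.1 -29.3  10.9]
88 102 Y [-12.1  -9.9   5.2  13.1  17.8] X [-63.9 -56.7   5.2]
96 64 Y [-18.9  -5.1   1.5  17.7  18.9] X [-55.6 -40.2   0.9]
104 85 Y [-17.5  -6.6   8.2  16.4  19. ] X [-45.9 -38.9 -11.9]
jaw along Y
8 16 Y [-13.4 -11.8  -1.6   8.4   9.8] X [-13.7  -9.1  -7.3]
16 31 Y [-13.3 -10.8   6.3  12.9  13.6] X [-13.7  -9.    0.2]
24 34 Y [-13.4 -12.3   3.7  12.9  13.4] X [-13.3  -8.9  -1.3]
32 27 Y [-11.6  -8.4   0.1  11.9  12.9] X [-13.6  -9.7  -5.7]
40 52 Y [-20.6 -12.9  -2.2  14.8  17.3] X [-15.6 -12.7  -4.6]
48 110 Y [-34.1 -26.6  -3.9  24.8  30.7] X [-15.8 -12.8   6.4]
56 162 Y [-38.  -33.3   4.7  28.8  35.3] X [-14.8 -12.1   7.1]
64 116 Y [-44.8 -37.3   0.   37.9  43.2] X [-19.6 -13.7   6.3]
72 143 Y [-51.  -44.2  -9.2  41.2  47.8] X [-19.7 -13.8   3.1]
80 147 Y [-57.1 -49.   -3.6  45.2  52.4] X [-20.2 -13.9  -5.3]
88 233 Y [-60.3 -56.3   0.3  54.6  58.6] X [-20.8 -11.9   8.5]
96 187 Y [-54.7 -47.9  -0.6  39.9  53.8] X [-22.9 -13.1   2.5]
104 160 Y [-39.  -31.1   8.5  34.   39.6] X [-22.6 -13.9 -10.2]
```

Call:
{"method": "play_rows", "body": {"motion": [[1.0,[0.0003,0.005,0],0],[1.0,[0.0003,0.008,0.01],0],[1.0,[0.0003,0.008,0.05],0],[0.2,[0.0003,0.0,0.095],0],[-0.4,[-0.002,-0.012,0.1],0]]}}

```text
time: 28.05
tool_pos: [0.5296, 0.3269, 0.2464]
tool_rot: [0.71, 0.034, 0.702, -0.031]
contact_force: [1.6, 0.0, 1.2]
gripper_width: 0.33
```

Call:
{"method": "play_rows", "body": {"motion": [[-0.4,[0,-0.008,0.0],0],[-0.4,[0,-0.008,0.0],0],[-0.4,[0,-0.008,0.0],0]]}}

```text
time: 28.35
tool_pos: [0.5257, 0.317, 0.2358]
tool_rot: [0.705, 0.033, 0.707, -0.034]
contact_force: [-0.4, 0.7, -0.6]
gripper_width: 0.701
```

Run:
```python
from h import *
s=state(); print(s['tool_pos'],s['contact_force'],s['gripper_width'],s['time'])
print('XY',(s['tool_pos']-O)@EX,(s['tool_pos']-O)@EY)
grab('wrist','wrist31'); crop('wrist31',150,120,390,300,3.3,'c31w')
```

```text
[0.52570471 0.31699101 0.23584001] [-0.44784531  0.69137072 -0.61827614] 0.7011461954140757 28.35
XY -0.02008323727671335 0.06139125348551172
```

Run:
```python
from h import *
face('wrist31',238,289,214,256)
p,w=fpts('wrist31'); 
v,u=np.mgrid[:384,:512]
for a in [(205,262),(323,262),(196,250),(330,245)]: 
    q=w[a[1],a[0]]; print(a,q.round(4),(q-O)@EX,(q-O)@EY)
```

```text
wrist31 lean 0.130 roll -0.001 rms 0.00057 c [0.5269 0.3104 0.1988] rect ang 85.83 [0.0365 0.0397] X [-0.0384  0.0013  0.0006 -0.0391] Y [0.0345 0.0353 0.0718 0.071 ]
(205, 262) [0.4333 0.1947 0.0017] -0.10077247205237572 -0.06899656476085782
(323, 262) [0.5552 0.3156 0.2538] 0.00941629263135383 0.06278844754958454
(196, 250) [0.497  0.3287 0.2568] -0.04971615547060714 0.07041911060344967
(330, 245) [0.5586 0.3243 0.254 ] 0.011999118501377123 0.07173267499935297
```

Call:
{"method": "play_rows", "body": {"motion": [[-0.4,[0.0008,-0.0085,-0.015],0],[-0.4,[0.0008,-0.0085,-0.03],0],[-0.4,[0.0008,-0.0085,-0.043],0],[-0.3,[0.0008,-0.0085,-0.047],0],[-0.2,[0.0008,-0.0085,-0.047],0]]}}

```text
time: 28.9
tool_pos: [0.5266, 0.3088, 0.1891]
tool_rot: [0.705, 0.032, 0.707, -0.033]
contact_force: [0.4, -0.4, 0.3]
gripper_width: 0.596
```

Call:
{"method": "play_rows", "body": {"motion": [[-0.15,[0,0,0],0],[-0.1,[0,0,0],0]]}}

```text
time: 29.1
tool_pos: [0.5279, 0.3093, 0.1921]
tool_rot: [0.707, 0.033, 0.706, -0.033]
contact_force: [0.2, -0.1, -0.6]
gripper_width: 0.55
```

Run:
```python
from h import *
s=state(); print(s['tool_pos'],s['contact_force'],s['gripper_width'],s['time'])
print('XY',(s['tool_pos']-O)@EX,(s['tool_pos']-O)@EY)
grab('wrist','wrist32'); crop('wrist32',150,120,390,300,3.3,'c32w')
```

```text
[0.52787054 0.30933991 0.19211095] [ 0.1716463  -0.11795396 -0.57182246] 0.5497385115314561 29.1
XY -0.01721623926821552 0.05397435544326555
```

Call:
{"method": "play_rows", "body": {"motion": [[-0.1,[-0.0013,0,-0.0035],0],[-0.05,[-0.0013,0,-0.0035],0],[0.0,[-0.0013,0,-0.0035],0],[0.03,[-0.0013,0,-0.0035],0]]}}

```text
time: 29.55
tool_pos: [0.5259, 0.3091, 0.1876]
tool_rot: [0.706, 0.033, 0.706, -0.033]
contact_force: [-0.5, 0.7, 1.2]
gripper_width: 0.485
```

Call:
{"method": "play_rows", "body": {"motion": [[0.06,[0,0,0],0],[0.06,[0,0,0],0]]}}

```text
time: 29.75
tool_pos: [0.5259, 0.3091, 0.1878]
tool_rot: [0.706, 0.033, 0.706, -0.033]
contact_force: [-1.9, 0.0, 0.9]
gripper_width: 0.472
```

Call:
{"method": "play_rows", "body": {"motion": [[0.1,[0,0,0],0],[0.1,[0,0,0],0]]}}

```text
time: 29.95
tool_pos: [0.5259, 0.3091, 0.188]
tool_rot: [0.706, 0.033, 0.706, -0.033]
contact_force: [-2.6, -0.3, 2.5]
gripper_width: 0.46
```

Run:
```python
from h import *
s=state(); print(s['tool_pos'],s['contact_force'],s['gripper_width'],s['time'])
grab('wrist','wrist33'); crop('wrist33',150,120,390,300,3.3,'c33w')
```

```text
[0.52592283 0.30913276 0.18795109] [-2.57730394 -0.26198603  2.48065905] 0.4604243446000028 29.95
```

Run:
```python
from h import *
face('wrist33',228,296,233,284)
```

```text
wrist33 lean 0.130 roll -0.002 rms 0.00053 c [0.5266 0.3091 0.1987] rect ang 86.35 [0.0367 0.0459] X [-0.0402  0.0056  0.0045 -0.0413] Y [0.0339 0.0352 0.0719 0.0706]
```

Call:
{"method": "play_rows", "body": {"motion": [[0.13,[0,0,0],0],[0.13,[0,0,0],0]]}}

```text
time: 30.2
tool_pos: [0.5259, 0.3092, 0.1881]
tool_rot: [0.706, 0.033, 0.706, -0.033]
contact_force: [-3.7, -0.3, 5.6]
gripper_width: 0.451
```

Call:
{"method": "play_rows", "body": {"motion": [[0.14,[-0.0002,-0.002,0],0],[0.14,[-0.0004,-0.004,0],0]]}}

```text
time: 30.4
tool_pos: [0.5258, 0.3069, 0.1882]
tool_rot: [0.707, 0.034, 0.706, -0.031]
contact_force: [-2.4, 8.3, 3.3]
gripper_width: 0.449
```

Run:
```python
from h import *
s=state(); print(s['tool_pos'],s['contact_force'],s['gripper_width'],s['time'])
grab('wrist','wrist34'); crop('wrist34',150,120,390,300,3.3,'c34w')
face('wrist34',228,296,233,284)
```

```text
[0.52575476 0.30693781 0.18820901] [-2.39249716  8.27167087  3.28932962] 0.4487744467569325 30.4
wrist34 lean 0.128 roll -0.033 rms 0.00052 c [0.5264 0.3066 0.1989] rect ang 86.14 [0.0367 0.0454] X [-0.0402  0.0052  0.0043 -0.0411] Y [0.0314 0.0326 0.0693 0.0682]
```

Call:
{"method": "play_rows", "body": {"motion": [[0.13,[0.0003,0.0035,0.0],0],[0.2,[0.0003,0.0035,0.001],0],[0.3,[0.0003,0.0035,0.001],0],[0.3,[0.0003,0.0035,0.001],0]]}}

```text
time: 30.85
tool_pos: [0.5259, 0.3082, 0.1881]
tool_rot: [0.706, 0.033, 0.706, -0.033]
contact_force: [-1.8, 0.5, 1.6]
gripper_width: 0.446
```

Run:
```python
from h import *
s=state(); print(s['tool_pos'],s['contact_force'],s['ft_torque'],s['gripper_width'],s['time'])
grab('wrist','wrist35'); crop('wrist35',150,120,390,300,3.3,'c35w')
face('wrist35',228,296,233,284)
```

```text
[0.52590872 0.30822133 0.18814389] [-1.77798044  0.50268186  1.56520289] [0.01596271 0.44221532 0.04130712] 0.445737401750755 30.85
wrist35 lean 0.130 roll 0.001 rms 0.00053 c [0.5266 0.3081 0.1987] rect ang 86.09 [0.0371 0.0458] X [-0.0402  0.0056  0.0047 -0.0411] Y [0.0327 0.0339 0.0709 0.0698]
```

Call:
{"method": "play_rows", "body": {"motion": [[0.3,[0,0,0.001],0],[0.3,[0,0,0.001],0]]}}

```text
time: 31.1
tool_pos: [0.5257, 0.3081, 0.1883]
tool_rot: [0.706, 0.033, 0.707, -0.033]
contact_force: [0.3, 0.1, -3.2]
gripper_width: 0.45
```

Call:
{"method": "play_rows", "body": {"motion": [[0.3,[0,0,0.001],0],[0.3,[0,0,0.001],0]]}}

```text
time: 31.3
tool_pos: [0.5255, 0.3082, 0.1893]
tool_rot: [0.706, 0.033, 0.707, -0.033]
contact_force: [-0.3, -0.8, -5.2]
gripper_width: 0.452
```

Call:
{"method": "play_rows", "body": {"motion": [[0.3,[-0.0001,-0.001,0],0],[0.3,[-0.0002,-0.002,0],0],[0.3,[-0.0003,-0.003,0],0]]}}

```text
time: 31.6
tool_pos: [0.5251, 0.306, 0.1901]
tool_rot: [0.706, 0.033, 0.707, -0.032]
contact_force: [-1.0, 4.1, -6.7]
gripper_width: 0.447
```

Run:
```python
from h import *
s=state(); print(s['tool_pos'],s['contact_force'],s['ft_torque'],s['gripper_width'],s['time'])
grab('wrist','wrist36'); crop('wrist36',150,120,390,300,3.3,'c36w')
face('wrist36',228,296,233,284)
```

```text
[0.52513996 0.30602194 0.19006684] [-0.99055918  4.145216   -6.71083103] [ 0.70490843  0.41090076 -0.03680037] 0.44662711483141965 31.6
wrist36 lean 0.136 roll -0.024 rms 0.00051 c [0.5257 0.3057 0.2007] rect ang 86.43 [0.0365 0.0458] X [-0.0407  0.005   0.0039 -0.0419] Y [0.0306 0.032  0.0686 0.0672]
```

Call:
{"method": "play_rows", "body": {"motion": [[0.3,[0,-0.0005,-0.0012],0],[0.3,[0,-0.0005,-0.0012],0]]}}

```text
time: 31.85
tool_pos: [0.5253, 0.3053, 0.1895]
tool_rot: [0.706, 0.033, 0.707, -0.033]
contact_force: [-2.2, 2.8, -5.2]
gripper_width: 0.45
```

Call:
{"method": "play_rows", "body": {"motion": [[0.3,[-0.0001,-0.001,0],0],[0.3,[-0.0002,-0.002,0],0],[0.3,[-0.0003,-0.003,0],0]]}}

```text
time: 32.15
tool_pos: [0.5251, 0.3018, 0.1893]
tool_rot: [0.706, 0.033, 0.707, -0.033]
contact_force: [-2.1, 2.9, -5.2]
gripper_width: 0.452
```

Run:
```python
from h import *
s=state(); print(s['tool_pos'],s['contact_force'],s['ft_torque'],s['gripper_width'],s['time'])
grab('wrist','wrist37'); crop('wrist37',150,120,390,300,3.3,'c37w')
face('wrist37',228,296,233,284)
```

```text
[0.52506299 0.30179863 0.18926204] [-2.06087604  2.86131189 -5.2199516 ] [0.4651919  0.86385363 0.01290841] 0.4523282489481547 32.15
wrist37 lean 0.132 roll -0.018 rms 0.00052 c [0.5258 0.3014 0.1998] rect ang 85.82 [0.0368 0.0459] X [-0.0405  0.0053  0.0046 -0.0413] Y [0.0264 0.0273 0.0641 0.0632]
```

Call:
{"method": "play_rows", "body": {"motion": [[0.3,[-0.0002,-0.002,-0.0003],0],[0.3,[-0.0004,-0.004,-0.0003],0],[0.3,[-0.0006,-0.006,-0.0003],0],[0.3,[-0.0008,-0.008,-0.0003],0],[0.3,[-0.0009,-0.0095,-0.0003],0]]}}

```text
time: 32.7
tool_pos: [0.5243, 0.2923, 0.189]
tool_rot: [0.706, 0.033, 0.706, -0.033]
contact_force: [-3.7, 2.0, -4.8]
gripper_width: 0.446
```

Run:
```python
from h import *
s=state(); print(s['tool_pos'],s['contact_force'],s['ft_torque'],s['gripper_width'],s['time'])
grab('wrist','wrist38'); crop('wrist38',150,120,390,300,3.3,'c38w')
face('wrist38',228,296,233,284)
grab('scene','scene38'); crop('scene38',100,130,200,250,6,'c38')
```

```text
[0.52433826 0.29226103 0.18902107] [-3.72310254  2.02282046 -4.84754305] [0.41578595 0.93402257 0.09853223] 0.4460696624698956 32.7
wrist38 lean 0.131 roll -0.013 rms 0.00053 c [0.525  0.2919 0.1996] rect ang 86.07 [0.0365 0.0459] X [-0.0403  0.0055  0.0046 -0.0412] Y [0.0169 0.0181 0.0546 0.0535]
```

Call:
{"method": "play_rows", "body": {"motion": [[0.3,[-0.0001,-0.001,0],0],[0.3,[-0.0002,-0.002,0],0]]}}

```text
time: 33.0
tool_pos: [0.5242, 0.2905, 0.1891]
tool_rot: [0.706, 0.033, 0.706, -0.033]
contact_force: [-4.0, 1.0, -5.2]
gripper_width: 0.448
```

Call:
{"method": "play_rows", "body": {"motion": [[0.3,[-0.0001,-0.001,0],0],[0.3,[-0.0001,-0.001,0],0]]}}

```text
time: 33.2
tool_pos: [0.5241, 0.2894, 0.1891]
tool_rot: [0.706, 0.033, 0.706, -0.033]
contact_force: [-3.9, 0.9, -5.8]
gripper_width: 0.448
```

Call:
{"method": "play_rows", "body": {"motion": [[0.3,[-0.0001,-0.001,0],0],[0.3,[-0.0001,-0.001,0],0]]}}

```text
time: 33.4
tool_pos: [0.524, 0.2884, 0.1891]
tool_rot: [0.706, 0.033, 0.706, -0.033]
contact_force: [-3.5, 1.4, -5.3]
gripper_width: 0.449
```

Call:
{"method": "play_rows", "body": {"motion": [[0.3,[0,-0.0005,0],0],[0.3,[0,-0.0005,0],0]]}}

```text
time: 33.6
tool_pos: [0.524, 0.288, 0.1891]
tool_rot: [0.706, 0.033, 0.706, -0.033]
contact_force: [-3.8, 1.4, -5.1]
gripper_width: 0.448
```

Call:
{"method": "play_rows", "body": {"motion": [[0.3,[0,-0.0005,0],0],[0.3,[0,-0.0005,0],0]]}}

```text
time: 33.8
tool_pos: [0.524, 0.2875, 0.189]
tool_rot: [0.706, 0.033, 0.706, -0.033]
contact_force: [-4.5, 2.2, -6.1]
gripper_width: 0.449
```

Run:
```python
from h import *
s=state(); print(s['tool_pos'],s['contact_force'],s['time'])
grab('wrist','wrist39'); crop('wrist39',200,200,340,320,5,'c39w')
face('wrist39',228,296,233,284)
grab('scene','scene39'); crop('scene39',130,180,190,250,10,'c39')
```

```text
[0.52398571 0.28750632 0.18902286] [-4.48413797  2.16503714 -6.05094858] 33.8
wrist39 lean 0.134 roll -0.014 rms 0.00053 c [0.5246 0.2873 0.1996] rect ang 76.97 [0.0427 0.0453] X [-0.045  -0.0001  0.0056 -0.0393] Y [0.0122 0.0061 0.0485 0.0545]
```

Call:
{"method": "play_rows", "body": {"motion": [[0.3,[0,-0.0005,0],0],[0.3,[0,-0.0005,0],0]]}}

```text
time: 34.1
tool_pos: [0.524, 0.287, 0.189]
tool_rot: [0.706, 0.033, 0.706, -0.033]
contact_force: [-4.5, 1.3, -5.9]
gripper_width: 0.45
```

Call:
{"method": "play_rows", "body": {"motion": [[0.3,[0,-0.0005,0],0],[0.3,[0,-0.0005,0],0]]}}

```text
time: 34.3
tool_pos: [0.524, 0.2865, 0.189]
tool_rot: [0.706, 0.033, 0.706, -0.033]
contact_force: [-4.8, 1.2, -6.0]
gripper_width: 0.445
```

Call:
{"method": "play_rows", "body": {"motion": [[0.3,[0,-0.0005,0],0],[0.3,[0,-0.0005,0],0]]}}

```text
time: 34.5
tool_pos: [0.524, 0.286, 0.189]
tool_rot: [0.706, 0.033, 0.706, -0.033]
contact_force: [-4.9, 1.6, -5.8]
gripper_width: 0.446
```

Call:
{"method": "play_rows", "body": {"motion": [[0.3,[0,-0.0005,0],0],[0.3,[0,-0.0005,0],0]]}}

```text
time: 34.7
tool_pos: [0.524, 0.2857, 0.189]
tool_rot: [0.706, 0.033, 0.706, -0.033]
contact_force: [-4.5, 2.3, -6.5]
gripper_width: 0.444
```

Call:
{"method": "play_rows", "body": {"motion": [[0.3,[0,-0.0005,0],0],[0.3,[0,-0.0005,0],0]]}}

```text
time: 34.9
tool_pos: [0.5239, 0.2854, 0.1891]
tool_rot: [0.706, 0.033, 0.706, -0.033]
contact_force: [-4.3, 2.6, -6.1]
gripper_width: 0.45
```

Run:
```python
from h import *
s=state(); print(s['tool_pos'],s['contact_force'],s['ft_torque'],s['time'])
grab('wrist','wrist40'); crop('wrist40',200,200,340,320,5,'c40w')
face('wrist40',228,296,233,278)
```

```text
[0.52390055 0.28541807 0.18909063] [-4.27105549  2.60634178 -6.1061448 ] [ 0.71775529  1.1290282  -0.03438888] 34.9
wrist40 lean 0.132 roll -0.014 rms 0.00052 c [0.5243 0.2871 0.1997] rect ang 85.01 [0.0385 0.0459] X [-0.0407  0.0052  0.005  -0.0409] Y [0.0088 0.0091 0.0475 0.0472]
```

Call:
{"method": "play_rows", "body": {"motion": [[0.3,[0,-0.0005,0],0],[0.3,[0,-0.0005,0],0]]}}

```text
time: 35.15
tool_pos: [0.5239, 0.2851, 0.1892]
tool_rot: [0.706, 0.033, 0.707, -0.032]
contact_force: [-5.3, 3.2, -5.3]
gripper_width: 0.447
```

Run:
```python
from h import *
s=state(); print(s['tool_pos'],s['contact_force'],s['ft_torque'],s['time'])
p,d,ci=grab('scene','scene41'); crop('scene41',140,185,195,250,11,'c41')
```

```text
[0.52385519 0.2850653  0.18918332] [-5.28414179  3.16285721 -5.32983454] [ 0.76059303  1.18639736 -0.02850774] 35.15
```

Call:
{"method": "play_rows", "body": {"motion": [[0.3,[0,0,-0.0008],0],[0.3,[0,0,-0.0015],0],[0.3,[0,0,-0.0015],0]]}}

```text
time: 35.5
tool_pos: [0.5241, 0.285, 0.1885]
tool_rot: [0.706, 0.033, 0.706, -0.032]
contact_force: [-6.4, 3.5, -3.0]
gripper_width: 0.453
```

Run:
```python
from h import *
s=state(); print(s['tool_pos'],s['contact_force'],s['ft_torque'],s['time'])
grab('wrist','wrist42'); 
face('wrist42',228,296,233,278)
```

```text
[0.52405559 0.28504709 0.18846074] [-6.38592562  3.46367468 -2.97751199] [ 0.54991258  1.44370815 -0.0074218 ] 35.5
wrist42 lean 0.133 roll -0.012 rms 0.00053 c [0.5245 0.2868 0.1991] rect ang 85.62 [0.0378 0.0457] X [-0.0402  0.0055  0.0049 -0.0408] Y [0.0088 0.0095 0.0473 0.0465]
```

Call:
{"method": "play_rows", "body": {"motion": [[0.3,[-0.0005,-0.0003,-0.0008],0],[0.3,[-0.0005,-0.0006,-0.0008],0],[0.3,[-0.0005,-0.0006,-0.0008],0]]}}

```text
time: 35.85
tool_pos: [0.524, 0.2849, 0.1884]
tool_rot: [0.707, 0.034, 0.706, -0.032]
contact_force: [-5.3, 4.8, -2.0]
gripper_width: 0.45
```

Call:
{"method": "play_rows", "body": {"motion": [[0.0,[0,0,0],0],[-0.15,[0,0,0],0],[-0.3,[0,0,0],0]]}}

```text
time: 36.15
tool_pos: [0.5255, 0.2838, 0.1888]
tool_rot: [0.708, 0.033, 0.704, -0.033]
contact_force: [-0.0, -0.5, -0.2]
gripper_width: 0.653
```

Call:
{"method": "play_rows", "body": {"motion": [[-0.3,[0,0,0.03],0],[-0.3,[0,0,0.05],0],[-0.3,[0,0,0.05],0]]}}

```text
time: 36.45
tool_pos: [0.5264, 0.2844, 0.242]
tool_rot: [0.71, 0.034, 0.703, -0.032]
contact_force: [0.3, -0.0, 0.2]
gripper_width: 0.652
```

Run:
```python
from h import *
s=state(); print(s['tool_pos'],s['contact_force'],s['joint_pos'].round(3),s['time'])
print('XY',(s['tool_pos']-O)@EX,(s['tool_pos']-O)@EY)
grab('wrist','wrist43'); crop('wrist43',170,170,370,320,4,'c43w')
```

```text
[0.5263779  0.28443599 0.24195843] [ 0.25810467 -0.02062766  0.21788948] [ 3.720e-01 -2.300e-02  1.671e+00 -1.000e-03  1.483e+00  4.650e-01] 36.45
XY -0.016389699873193032 0.029039431931780345
```

Run:
```python
from h import *
np.set_printoptions(precision=1,suppress=True)
def prof(tag,tp,jy):
    p,w=pts(tag); d=w-np.array(tp); j=np.array([np.cos(jy),np.sin(jy),0]); k=np.array([-j[1],j[0],0])
    J=d@j*1000; Kk=d@k*1000; Z=d[...,2]*1000
    for zb in range(-8,120,8):
        m=(Z>=zb)&(Z<zb+8)&(abs(J)<110)&(abs(Kk)<60)&(p.max(-1)<130)
        if m.sum()>3: print(tag,zb,m.sum(),'J',np.percentile(J[m],[0,3,50,97,100]),'K',np.percentile(Kk[m],[2,98]))
prof('scene0',[.2408,-.5762,.2304],-1.175)
# partially open (width .65) orientation jaw Y, scene2-time TCP (.4425,-.060,.0953)
prof('scene2',[.4410,-.0600,.0935],-1.715)
```

```text
scene0 16 13 J [-56.8 -56.7  40.   47.2  47.3] K [-9.7  7.5]
scene0 24 33 J [-60.2 -58.7 -50.   45.2  45.3] K [-12.    8.6]
scene0 32 22 J [-61.  -59.7 -54.6  46.7  48.3] K [-11.9   9.4]
scene0 40 28 J [-60.6 -59.2 -54.   42.   45.7] K [-11.3   9.7]
scene0 48 14 J [-59.4 -59.3 -54.3  49.8  50.7] K [-9.4  9.4]
scene0 56 13 J [-76.  -75.2 -54.4  50.   51.9] K [-9.3 12. ]
scene0 64 56 J [-76.9 -76.8 -71.9 -14.7  35.6] K [-12.4  11.8]
scene0 72 33 J [-77.3 -76.4 -65.6  31.4  31.9] K [-12.5  15.6]
scene0 80 43 J [-75.4 -74.  -65.   31.7  69.7] K [-12.9  16.2]
scene0 88 60 J [-74.2 -74.1 -67.4  12.7  57.9] K [-13.   15.8]
scene0 96 64 J [-78.4 -73.  -30.    9.9  18. ] K [-20.4  18.1]
scene0 104 80 J [-73.9 -71.9 -37.2  12.2  14.6] K [-20.1  17.5]
scene0 112 72 J [-70.7 -70.3 -46.3 -12.3   3.2] K [-12.   10.5]
scene2 0 10 J [-8.4 -8.1 28.1 30.5 30.6] K [-13.2   6.3]
scene2 8 24 J [-37.9 -35.6  27.3  51.1  96.8] K [-13.8  36.5]
scene2 16 32 J [-42.1 -41.8  27.2  43.7  92.1] K [-14.3  14.2]
scene2 24 34 J [-42.3 -41.7  27.5  34.   34.8] K [-14.9   7.3]
scene2 32 31 J [-41.3 -40.8  27.6  33.8  34.7] K [-14.7   6.9]
scene2 40 27 J [-42.2 -40.9  29.1  47.5  52.5] K [-15.2   4.1]
scene2 48 62 J [-59.4 -58.1 -30.3  51.4  53.5] K [-16.4   5.9]
scene2 56 76 J [-60.7 -59.9 -27.3  58.7  61.3] K [-16.8   7.5]
scene2 64 77 J [-62.8 -62.2 -24.4  59.3  65.1] K [-20.1   8. ]
scene2 72 93 J [-64.2 -63.3 -23.7  58.4  61.6] K [-20.7   9.4]
scene2 80 80 J [-65.6 -64.7  -6.3  61.4  64. ] K [-20.5   2.3]
scene2 88 85 J [-67.5 -66.5 -18.2  62.6  66.9] K [-22.6   4.7]
scene2 96 115 J [-68.2 -67.8 -15.8  61.   66. ] K [-22.7   6.9]
scene2 104 97 J [-67.5 -66.1 -33.7  63.7  66.5] K [-22.5   8. ]
scene2 112 32 J [-41.5 -40.6 -35.2 -18.9 -16.2] K [-15.4   3.4]
```

Run:
```python
from h import *
np.set_printoptions(precision=1,suppress=True)
def prof(tag,tp,jy,r):
    p,w=pts(tag); d=w-np.array(tp); j=np.array([np.cos(jy),np.sin(jy),0]); k=np.array([-j[1],j[0],0])
    J=d@j*1000; Kk=d@k*1000; Z=d[...,2]*1000
    for zb in r:
        m=(Z>=zb)&(Z<zb+8)&(abs(J)<110)&(abs(Kk)<70)&(p.max(-1)<130)
        if m.sum()>3: print(tag,zb,m.sum(),'J',np.percentile(J[m],[0,3,50,97,100]),'K',np.percentile(Kk[m],[0,2,98,100]))
prof('scene0',[.2408,-.5762,.2304],-1.175,range(56,190,8))
prof('scene26',[.4891,.3222,.2353],-1.663,range(56,190,8))
```

```text
scene0 56 13 J [-76.  -75.2 -54.4  50.   51.9] K [-10.3  -9.3  12.   12.2]
scene0 64 56 J [-76.9 -76.8 -71.9 -14.7  35.6] K [-14.  -12.4  11.8  12.2]
scene0 72 33 J [-77.3 -76.4 -65.6  31.4  31.9] K [-13.2 -12.5  15.6  15.7]
scene0 80 43 J [-75.4 -74.  -65.   31.7  69.7] K [-13.1 -12.9  16.2  16.4]
scene0 88 60 J [-74.2 -74.1 -67.4  12.7  57.9] K [-13.6 -13.   15.8  17.4]
scene0 96 64 J [-78.4 -73.  -30.    9.9  18. ] K [-20.5 -20.4  18.1  18.2]
scene0 104 80 J [-73.9 -71.9 -37.2  12.2  14.6] K [-21.2 -20.1  17.5  18.1]
scene0 112 72 J [-70.7 -70.3 -46.3 -12.3   3.2] K [-13.6 -12.   10.5  11. ]
scene0 120 28 J [-41.7 -41.7 -36.8 -26.9 -23.6] K [-10.5 -10.5   9.7   9.9]
scene0 128 75 J [-44.2 -40.6 -33.8 -16.7 -11.7] K [-31.6 -30.1  33.5  34.3]
scene0 136 88 J [-41.5 -39.7 -32.7 -13.6  -8.2] K [-36.1 -34.6  34.   35.5]
scene0 144 83 J [-43.  -40.  -33.7 -19.4  -7.3] K [-29.7 -28.2  32.8  35.1]
scene0 152 21 J [-42.4 -42.1 -38.1 -33.3 -31.5] K [-17.3 -16.5  17.5  18.2]
scene26 56 163 J [-39.7 -33.8  -4.8  37.   40.8] K [-15.5 -14.8   7.2  10.5]
scene26 64 117 J [-46.6 -43.2  -3.7  43.8
[... 496 characters left out ...]
5]
scene26 120 36 J [-37.6 -37.2 -35.1 -22.1  36. ] K [-15.2 -14.7   3.3   3.8]
scene26 128 87 J [-36.9 -36.4 -15.9  26.4  32.4] K [-40.6 -40.4  -1.5   5.4]
scene26 136 158 J [-36.8 -36.4 -13.3  26.4  33.2] K [-41.3 -40.4  -0.5   6.3]
scene26 144 158 J [-36.9 -36.5 -15.1  26.7  32.9] K [-41.  -40.2  -0.2   2.4]
scene26 152 164 J [-36.6 -36.3 -12.   28.7  33.9] K [-41.6 -41.2  -1.4   5.8]
scene26 160 163 J [-36.7 -36.2 -14.5  24.2  29.6] K [-41.4 -40.6  -2.8   5.2]
scene26 168 304 J [-37.1 -35.9 -11.5  31.5  36.2] K [-41.2 -40.6   7.2  19.6]
scene26 176 78 J [-35.4 -33.5   2.5  27.8  31.9] K [-39.5 -36.6   7.9  12.8]
scene26 184 56 J [-34.2 -34.1  -5.7  22.7  28. ] K [-39.  -39.   -4.6  -0. ]
```

Call:
{"method": "play_rows", "body": {"motion": [[-0.3,[-0.03,0.01,0.0],0.14],[-0.5,[-0.06,0.03,0.0],0.28],[-1.0,[-0.07,0.05,0.0],0.42],[-1.0,[-0.066,0.064,0.0],0.56],[-1.0,[-0.062,0.064,0],0.7]]}}

```text
time: 37.0
tool_pos: [0.4607, 0.349, 0.2351]
tool_rot: [0.674, -0.214, 0.674, 0.214]
contact_force: [0.9, -0.6, -0.4]
gripper_width: 0.998
```

Call:
{"method": "play_rows", "body": {"motion": [[-1.0,[0,0,0],0.14],[-1.0,[0,0,0],0.28],[-1.0,[0,0,0],0.42],[-1.0,[0,0,0],0.56],[-1.0,[0,0,0],0.7]]}}

```text
time: 37.5
tool_pos: [0.4613, 0.3474, 0.2349]
tool_rot: [0.56, -0.432, 0.561, 0.431]
contact_force: [-0.0, 0.4, -1.1]
gripper_width: 1.002
```

Call:
{"method": "play_rows", "body": {"motion": [[-1.0,[0,0,0],0.1],[-1.0,[0,0,0],0.172],[-1.0,[0,0,0],0.172]]}}

```text
time: 37.8
tool_pos: [0.4613, 0.3475, 0.2351]
tool_rot: [0.522, -0.476, 0.523, 0.476]
contact_force: [0.0, -0.0, -0.3]
gripper_width: 0.996
```

Run:
```python
from h import *
from scipy.spatial.transform import Rotation as R
s=state(); print(s['joint_pos'].round(3),s['tool_pos'],s['contact_force'],s['gripper_width'],s['time'])
M=R.from_quat(np.roll(s['tool_rot'],-1)).as_matrix(); print('jaw yaw',np.arctan2(M[1,2],M[0,2]))
print('XY',(s['tool_pos']-O)@EX,(s['tool_pos']-O)@EY)
grab('top','top44'); crop('top44',100,130,250,230,5,'c44t'); grab('scene','scene44'); crop('scene44',110,150,230,280,5,'c44')
```

```text
[ 0.517 -0.061  1.72  -0.     1.485 -0.962] [0.46125188 0.34746278 0.23508328] [ 0.04140758 -0.00288983 -0.28675723] 0.9955029517968218 37.8
jaw yaw 1.4785955075780879
XY -0.08708733038935607 0.08574586964893097
```

Call:
{"method": "play_rows", "body": {"motion": [[-1.0,[0,0.002,-0.045],0],[-1.0,[0,0.002,-0.09],0],[-1.0,[0,0.002,-0.125],0],[-1.0,[0,0.002,-0.148],0],[-1.0,[0,0.002,-0.148],0]]}}

```text
time: 38.4
tool_pos: [0.4585, 0.348, 0.0836]
tool_rot: [0.519, -0.476, 0.526, 0.477]
contact_force: [-0.7, 0.2, -0.3]
gripper_width: 1.004
```

Call:
{"method": "play_rows", "body": {"motion": [[-1.0,[0.003,-0.0003,0],0],[-1.0,[0.006,-0.0006,0],0],[-1.0,[0.006,-0.0006,0],0]]}}

```text
time: 38.7
tool_pos: [0.4694, 0.3501, 0.0913]
tool_rot: [0.524, -0.477, 0.521, 0.476]
contact_force: [1.0, -0.1, -0.1]
gripper_width: 0.996
```

Run:
```python
from h import *
s=state(); print(s['tool_pos'],s['contact_force'],s['time'])
print('XY',(s['tool_pos']-O)@EX,(s['tool_pos']-O)@EY)
grab('scene','scene45'); crop('scene45',110,150,230,280,5,'c45')
```

```text
[0.46943121 0.35008783 0.09132481] [ 1.04706626 -0.09136181 -0.11203698] 38.7
XY -0.07918712341504232 0.08911916128911332
```

Call:
{"method": "play_rows", "body": {"motion": [[-1.0,[0.002,0,-0.002],0],[-1.0,[0.004,-0.0004,-0.004],0],[-1.0,[0.006,-0.0005,-0.004],0],[-1.0,[0.006,-0.0005,-0.004],0]]}}

```text
time: 39.15
tool_pos: [0.4737, 0.3488, 0.0847]
tool_rot: [0.522, -0.476, 0.523, 0.476]
contact_force: [-0.5, 0.3, 0.7]
gripper_width: 1.0
```

Call:
{"method": "play_rows", "body": {"motion": [[-1.0,[0.0015,-0.0001,-0.001],0],[-1.0,[0.0015,-0.0001,-0.001],0]]}}

```text
time: 39.35
tool_pos: [0.4751, 0.3487, 0.0836]
tool_rot: [0.522, -0.476, 0.523, 0.477]
contact_force: [0.0, 0.7, 0.5]
gripper_width: 1.003
```

Call:
{"method": "play_rows", "body": {"motion": [[-1.0,[0.0015,-0.0001,0.001],0],[-1.0,[0.0015,-0.0001,0.002],0]]}}

```text
time: 39.55
tool_pos: [0.476, 0.3485, 0.0854]
tool_rot: [0.522, -0.476, 0.523, 0.477]
contact_force: [-1.7, 0.2, 0.0]
gripper_width: 0.999
```

Call:
{"method": "play_rows", "body": {"motion": [[-1.0,[0.0015,-0.0001,0.0],0],[-1.0,[0.0015,-0.0001,0.0],0]]}}

```text
time: 39.75
tool_pos: [0.4768, 0.3485, 0.0849]
tool_rot: [0.522, -0.476, 0.523, 0.477]
contact_force: [-5.0, 2.2, -1.3]
gripper_width: 0.999
```

Call:
{"method": "play_rows", "body": {"motion": [[-1.0,[0.0012,-0.0001,-0.0012],0],[-1.0,[0.0012,-0.0001,-0.0012],0]]}}

```text
time: 39.95
tool_pos: [0.4778, 0.3485, 0.0838]
tool_rot: [0.522, -0.476, 0.523, 0.477]
contact_force: [-5.7, 1.4, -1.1]
gripper_width: 1.001
```

Call:
{"method": "play_rows", "body": {"motion": [[-1.0,[0.0012,-0.0001,-0.0012],0],[-1.0,[0.0012,-0.0001,-0.0012],0]]}}

```text
time: 40.15
tool_pos: [0.4787, 0.3487, 0.0829]
tool_rot: [0.521, -0.475, 0.524, 0.477]
contact_force: [-7.6, 2.1, 0.9]
gripper_width: 1.003
```

Call:
{"method": "play_rows", "body": {"motion": [[-1.0,[0.0012,-0.0001,-0.0012],0],[-1.0,[0.0012,-0.0001,-0.0012],0]]}}

```text
time: 40.35
tool_pos: [0.4794, 0.349, 0.0822]
tool_rot: [0.521, -0.475, 0.524, 0.478]
contact_force: [-11.3, 3.2, 3.6]
gripper_width: 1.003
```

Call:
{"method": "play_rows", "body": {"motion": [[-1.0,[0.0012,-0.0001,-0.0012],0],[-1.0,[0.0012,-0.0001,-0.0012],0]]}}

```text
time: 40.55
tool_pos: [0.4797, 0.3493, 0.0816]
tool_rot: [0.521, -0.474, 0.524, 0.478]
contact_force: [-17.7, 3.8, 8.0]
gripper_width: 0.997
```

Run:
```python
from h import *
s=state(); print(s['tool_pos'],s['contact_force'],s['ft_torque'],s['time'])
print('XY',(s['tool_pos']-O)@EX,(s['tool_pos']-O)@EY)
grab('scene','scene46'); crop('scene46',140,190,200,250,11,'c46'); grab('top','top46'); crop('top46',110,130,230,220,6,'c46t')
```

```text
[0.47966848 0.34931529 0.08156965] [-17.7498884    3.80884525   7.99686252] [-0.03817111  1.73273533 -0.76774744] 40.55
XY -0.06892234900883953 0.08930065038060912
```

Call:
{"method": "play_rows", "body": {"motion": [[-1.0,[-0.005,0.0004,0.0],0],[-1.0,[-0.008,0.0006,0.006],0],[-1.0,[-0.008,0.0006,0.018],0],[-1.0,[-0.008,0.0006,0.018],0],[-1.0,[-0.006,0.0006,0.018],0]]}}

```text
time: 41.15
tool_pos: [0.4779, 0.3489, 0.1003]
tool_rot: [0.523, -0.477, 0.522, 0.476]
contact_force: [-1.7, 0.4, -0.0]
gripper_width: 0.998
```

Call:
{"method": "play_rows", "body": {"motion": [[-1.0,[0.001,-0.0001,0.0],0],[-1.0,[0.002,-0.0002,0.0],0],[-1.0,[0.003,-0.0003,0.0],0]]}}

```text
time: 41.45
tool_pos: [0.479, 0.3485, 0.0984]
tool_rot: [0.522, -0.476, 0.523, 0.477]
contact_force: [-5.3, 2.6, 1.2]
gripper_width: 1.001
```

Call:
{"method": "play_rows", "body": {"motion": [[-1.0,[0.001,-0.0001,-0.001],0],[-1.0,[0.002,-0.0002,-0.002],0]]}}

```text
time: 41.65
tool_pos: [0.4803, 0.3485, 0.0965]
tool_rot: [0.522, -0.475, 0.524, 0.477]
contact_force: [-7.4, 2.2, 4.4]
gripper_width: 1.002
```

Call:
{"method": "play_rows", "body": {"motion": [[-1.0,[0.001,-0.0001,-0.001],0],[-1.0,[0.0015,-0.0001,-0.0015],0]]}}

```text
time: 41.85
tool_pos: [0.4806, 0.3486, 0.0953]
tool_rot: [0.521, -0.475, 0.525, 0.478]
contact_force: [-14.8, 2.9, 8.9]
gripper_width: 1.001
```

Call:
{"method": "play_rows", "body": {"motion": [[-1.0,[0.0008,-0.0001,-0.0008],0],[-1.0,[0.0008,-0.0001,-0.0008],0]]}}

```text
time: 42.05
tool_pos: [0.4805, 0.3489, 0.094]
tool_rot: [0.52, -0.474, 0.525, 0.478]
contact_force: [-14.2, 3.4, 6.3]
gripper_width: 1.003
```

Run:
```python
from h import *
s=state(); print(s['tool_pos'],s['contact_force'],s['ft_torque'],s['time'])
grab('top','top47'); crop('top47',125,130,205,210,9,'c47t')
grab('scene','scene47'); crop('scene47',140,190,200,250,11,'c47')
```

```text
[0.48048217 0.34886264 0.09403691] [-14.15769439   3.43978563   6.34724307] [ 0.14067457  1.75334829 -0.76125615] 42.05
```

Call:
{"method": "play_rows", "body": {"motion": [[-1.0,[-0.006,0.0004,0.0],0],[-1.0,[-0.009,0.0006,0.006],0],[-1.0,[-0.009,0.0006,0.012],0],[-1.0,[-0.006,0.0006,0.012],0]]}}

```text
time: 42.55
tool_pos: [0.4793, 0.349, 0.1084]
tool_rot: [0.523, -0.477, 0.521, 0.476]
contact_force: [-1.1, 0.2, 0.0]
gripper_width: 1.0
```

Call:
{"method": "play_rows", "body": {"motion": [[-1.0,[0.001,-0.0001,0.0],0],[-1.0,[0.002,-0.0002,0.0],0],[-1.0,[0.003,-0.0003,0.0],0]]}}

```text
time: 42.85
tool_pos: [0.4802, 0.3487, 0.1064]
tool_rot: [0.522, -0.475, 0.523, 0.477]
contact_force: [-6.6, 2.8, 2.2]
gripper_width: 0.999
```

Call:
{"method": "play_rows", "body": {"motion": [[-1.0,[0.001,-0.0001,-0.0015],0],[-1.0,[0.002,-0.0002,-0.003],0]]}}

```text
time: 43.05
tool_pos: [0.4816, 0.3488, 0.1038]
tool_rot: [0.522, -0.475, 0.524, 0.478]
contact_force: [-7.7, 3.3, 7.3]
gripper_width: 0.999
```

Call:
{"method": "play_rows", "body": {"motion": [[-1.0,[0.001,-0.0001,-0.001],0],[-1.0,[0.0015,-0.0001,-0.002],0]]}}

```text
time: 43.25
tool_pos: [0.4829, 0.3486, 0.1023]
tool_rot: [0.521, -0.475, 0.524, 0.478]
contact_force: [-12.3, 1.6, 10.2]
gripper_width: 1.001
```

Call:
{"method": "play_rows", "body": {"motion": [[-1.0,[0.0008,-0.0001,-0.0006],0],[-1.0,[0.001,-0.0001,-0.0008],0]]}}

```text
time: 43.45
tool_pos: [0.4828, 0.3487, 0.102]
tool_rot: [0.521, -0.474, 0.525, 0.478]
contact_force: [-17.5, 1.8, 13.8]
gripper_width: 1.003
```

Call:
{"method": "play_rows", "body": {"motion": [[-1.0,[0.0008,-0.0001,-0.0006],0],[-1.0,[0.001,-0.0001,-0.0008],0]]}}

```text
time: 43.65
tool_pos: [0.4829, 0.3488, 0.1017]
tool_rot: [0.52, -0.474, 0.525, 0.478]
contact_force: [-22.8, 0.8, 17.7]
gripper_width: 0.999
```

Call:
{"method": "play_rows", "body": {"motion": [[-1.0,[-0.006,0.0004,0.002],0],[-1.0,[-0.02,0.001,0.004],0],[-1.0,[-0.02,0.001,0.004],0]]}}

```text
time: 43.95
tool_pos: [0.4655, 0.3487, 0.1037]
tool_rot: [0.522, -0.477, 0.522, 0.477]
contact_force: [1.1, -0.3, 0.3]
gripper_width: 1.002
```

Run:
```python
from h import *
s=state(); print(s['tool_pos'],s['contact_force'],s['time'])
grab('top','top48'); crop('top48',125,130,205,210,9,'c48t')
for t in ('top47','top48'):
    p,w=pts(t); z=w[...,2]; X=(w-O)@EX; Y=(w-O)@EY
    for nm,y0,y1 in (('second',.018,.042),('first',-.018,.006)):
        m=(Y>y0)&(Y<y1)&(X>-.032)&(X<-.004)&(z>.185)&(z<.215)
        P=w[m]; c=P.mean(0); n=np.linalg.svd(P-c,full_matrices=False)[2][2]; n*=np.sign(n[2]); print(t,nm,len(P),'lean %.3f roll %.3f'%(n@EX,n@EY),c[2].round(4))
```

```text
[0.46548247 0.34865505 0.1037407 ] [ 1.10769475 -0.34249586  0.25299695] 43.95
top47 second 163 lean 0.084 roll -0.015 0.1973
top47 first 171 lean -0.020 roll -0.007 0.1961
top48 second 169 lean -0.013 roll -0.011 0.1961
top48 first 168 lean 0.005 roll 0.039 0.196
```

Call:
{"method": "play_rows", "body": {"motion": [[-1,[-0.04,0,0],0],[-1,[-0.04,0,0.045],0],[-1,[-0.04,0,0.09],0],[-1,[-0.04,0,0.135],0],[-1,[-0.04,0,0.135],0]]}}

```text
time: 44.5
tool_pos: [0.4302, 0.3507, 0.2478]
tool_rot: [0.528, -0.478, 0.517, 0.475]
contact_force: [0.5, -0.0, 0.2]
gripper_width: 0.996
```

```bash
cat h.py | head -80
```

```text
import numpy as np, cv2, pickle
from plant import state, cams, workorder, nets
def grab(n, tag):
    p,d=cams.grab_frame(n); ci=cams.camera_info(n)
    cv2.imwrite(f'pics/{tag}.png',p[:,:,::-1]); np.savez(f'pics/{tag}.npz',p=p,d=d,K=ci['K'],r=ci['rvec'],t=ci['tvec'])
    return p,d,ci
def load(tag): 
    z=np.load(f'pics/{tag}.npz'); return z['p'],z['d'],z['K'],z['r'],z['t']
def pts(tag):  # world points HxWx3 (pinhole)
    p,d,K,r,t=load(tag); R=cv2.Rodrigues(np.asarray(r,float))[0]
    v,u=np.mgrid[:d.shape[0],:d.shape[1]]
    c=np.stack([(u-K[0,2])/K[0,0]*d,(v-K[1,2])/K[1,1]*d,d],-1)
    w=(c-np.ravel(t))@R; w[d==0]=np.nan
    return p,w
def proj(tag,X):
    p,d,K,r,t=load(tag); return cv2.projectPoints(np.asarray(X,float).reshape(-1,1,3),r,t,K,None)[0].reshape(-1,2)
def crop(tag,u0,v0,u1,v1,s,out):
    p=load(tag)[0][v0:v1,u0:u1,::-1]; cv2.imwrite(f'pics/{out}.png',cv2.resize(p,None,fx=s,fy=s,interpolation=cv2.INTER_CUBIC))
def fpts(tag):  # wrist fisheye world points
    p,d,K,r,t=load(tag); R=cv2.Rodrigues(np.asarray(r,float))[0]
    v,u=np.mgrid[:d.shape[0],:d.shape[1]]
    a=
[... 1616 characters left out ...]
54,.254,0])
def face(tag,u0,u1,v0,v1,mb=100):
    p,w=fpts(tag); v,u=np.mgrid[:384,:512]
    m=(u>=u0)&(u<u1)&(v>=v0)&(v<v1)&(p.min(-1)>mb)&np.isfinite(w[...,2])
    P=w[m]
    for _ in range(4):
        c=P.mean(0); n=np.linalg.svd(P-c,full_matrices=False)[2][2]; n*=np.sign(n[2]); e=(P-c)@n; P=P[abs(e)<2.5*e.std()+1e-5]
    d=w-c; on=(abs(d@n)<.002)&(np.linalg.norm(d,axis=-1)<.034)&(u>u0-14)&(u<u1+14)&(v>v0-16)&(v<v1+12)&(p.min(-1)>40)
    r=cv2.minAreaRect(w[on][:,:2].astype(np.float32)); b=np.c_[cv2.boxPoints(r),np.zeros(4)]
    print(tag,'lean %.3f roll %.3f rms %.5f'%(n@EX,n@EY,e.std()),'c',c.round(4),'rect ang %.2f'%r[2],np.round(r[1],4),'X',((b-O)@EX).round(4),'Y',((b-O)@EY).round(4))
```

Run:
```python
from h import *
grab('top','t50');grab('scene','s50');grab('wrist','w50')
p,w=pts('t50')
X=(w-O)@EX;Y=(w-O)@EY;Z=w[...,2]
m=(Z>.188)&(Z<.204)&(X>-.05)&(X<.01)&(abs(Y)<.1)
for lab,a,b in(('first',-.03,.010),('second',.014,.06)):
    k=m&(Y>a)&(Y<b); P=w[k];c=P.mean(0);n=np.linalg.svd(P-c,full_matrices=False)[2][2];n*=np.sign(n[2])
    print(lab,k.sum(),'lean',n@EX,'roll',n@EY,'z',c[2],'X',X[k].min(),X[k].max(),'Y',Y[k].min(),Y[k].max())
vs,us=np.where(m);print(us.min(),us.max(),vs.min(),vs.max(), proj('t50',[O+EX*-.0195+EY*.012+[0,0,.196]]),proj('s50',[O+EX*-.0395+EY*.012+[0,0,.15]]))
print(state()['time'])
```

```text
first 374 lean -0.02448240078704109 roll -0.028888030333107908 z 0.19580829215127082 X -0.044352753462558535 -0.0036077327690349527 Y -0.02493354201640902 0.00994160294769776
second 347 lean -0.02826565186953376 roll 0.023757794971516654 z 0.19597957365061033 X -0.04436276819228305 -0.004071886692521842 Y 0.014063123679013731 0.04813524482973599
138 176 155 177 [[156.28965648 163.19788193]] [[170.1971977  220.93867159]]
44.65
```

Run:
```python
from h import *
crop('s50',120,160,230,270,7,'c50s');crop('w50',0,0,512,384,1.5,'c50w');crop('t50',120,135,200,195,9,'c50t')
```

```text
(no output)
```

View pics/c50s.png

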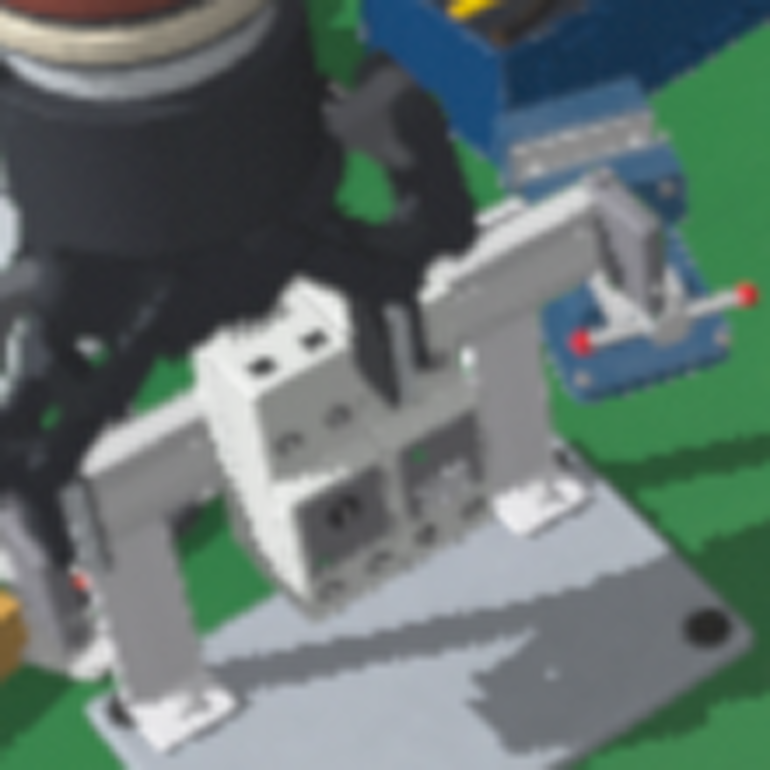

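View pics/c50w.png

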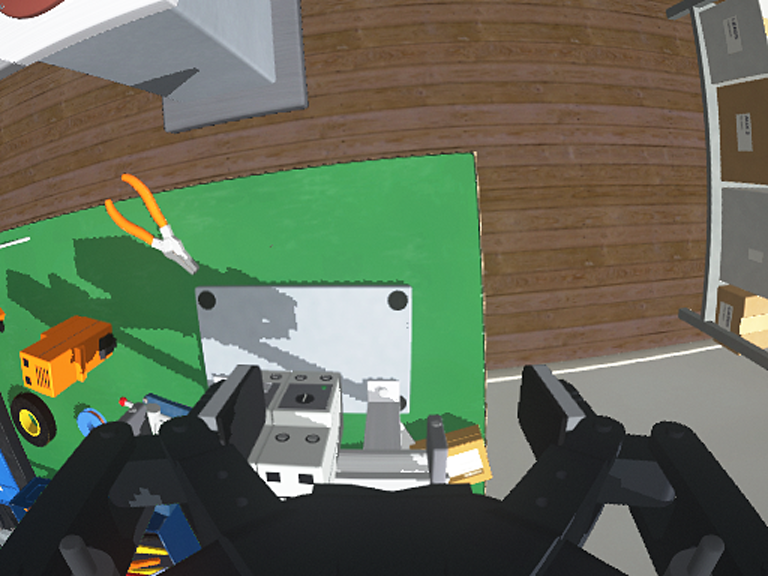

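View pics/c50t.png

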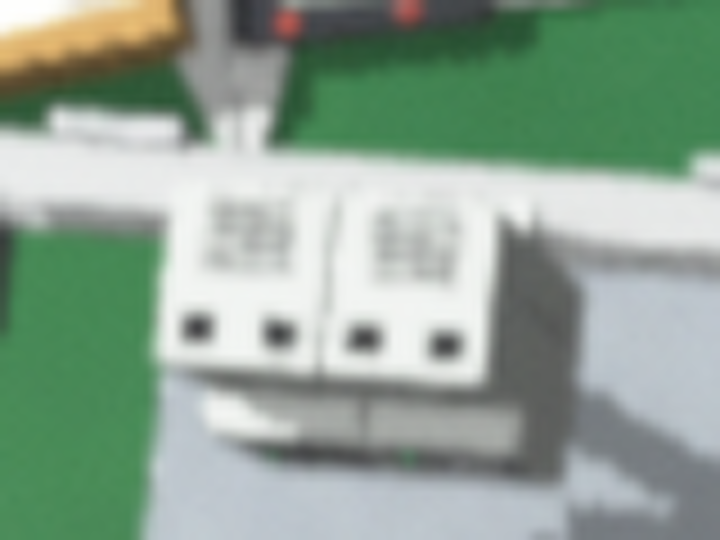

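Call:
{"method": "play_rows", "body": {"motion": [[-1,[-0.03,-0.026,0],0],[-1,[-0.06,-0.052,0],0],[-1,[-0.08,-0.08,0],0],[-1,[-0.08,-0.08,0],0],[-1,[-0.08,-0.08,0],0]]}}

```text
time: 45.15
tool_pos: [0.3461, 0.2683, 0.2373]
tool_rot: [0.522, -0.476, 0.523, 0.477]
contact_force: [0.6, 0.2, 0.0]
gripper_width: 0.999
```

Run:
```python
from h import *
grab('wrist','w51');grab('top','t51');grab('scene','s51')
crop('w51',100,200,400,384,2.6,'c51w'); crop('s51',120,160,230,270,7,'c51s')
print(state()['time'])
```

```text
45.3
```

View pics/c51w.png

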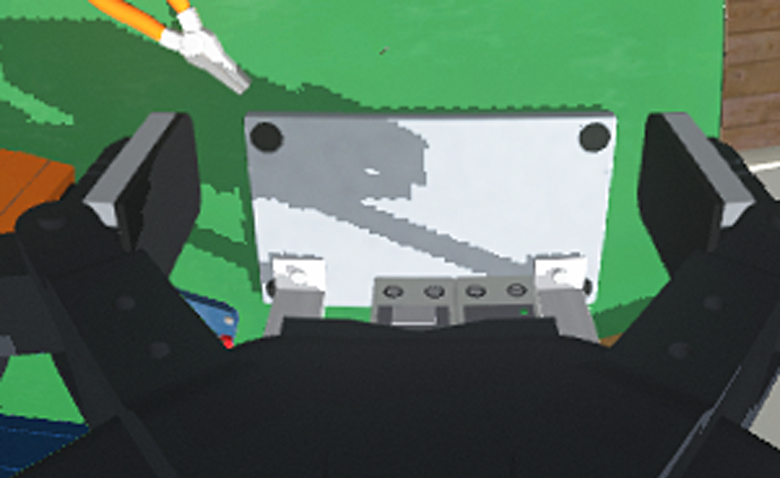

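View pics/c51s.png

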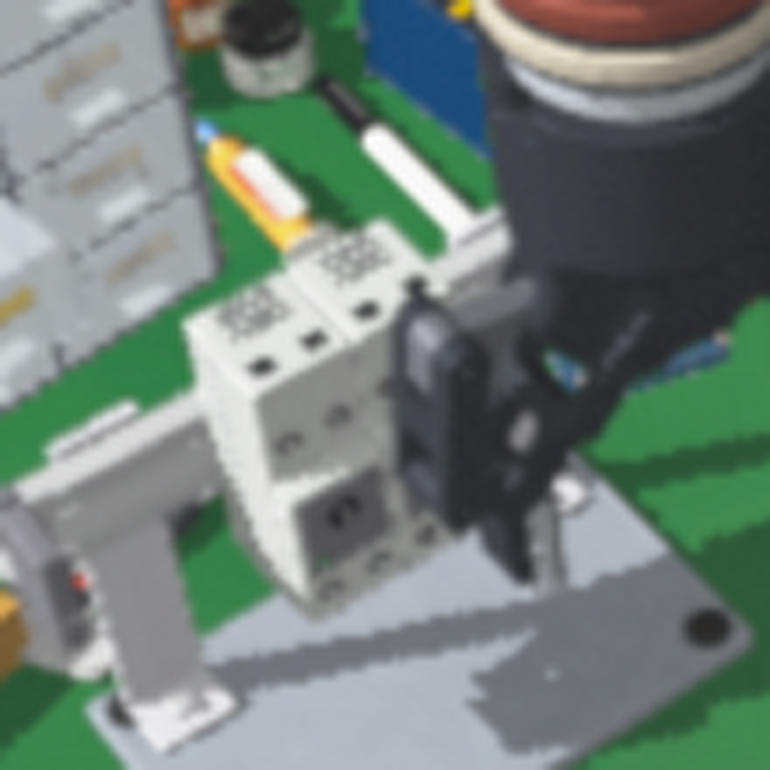

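Call:
{"method": "play_rows", "body": {"motion": [[-1,[0.02,0,0.025],0],[-1,[0.06,0.003,0.025],0],[-1,[0.105,0.006,0.025],0],[-1,[0.15,0.01,0.025],0],[-1,[0.19,0.01,0.025],0]]}}

```text
time: 45.8
tool_pos: [0.5393, 0.2796, 0.263]
tool_rot: [0.522, -0.476, 0.523, 0.477]
contact_force: [0.6, -0.2, 0.2]
gripper_width: 1.005
```

Call:
{"method": "play_rows", "body": {"motion": [[-1,[0,0,0],0],[-1,[0,0,0],0]]}}

```text
time: 46.0
tool_pos: [0.5373, 0.279, 0.2624]
tool_rot: [0.522, -0.476, 0.523, 0.477]
contact_force: [0.0, -0.4, 0.9]
gripper_width: 0.998
```

Run:
```python
from h import *
grab('wrist','w52')
crop('w52',100,100,400,384,2.1,'c52w')
print(state()['time'],load('w52')[2][0,0])
```

```text
46.05 297.3186396354542
```

View pics/c52w.png

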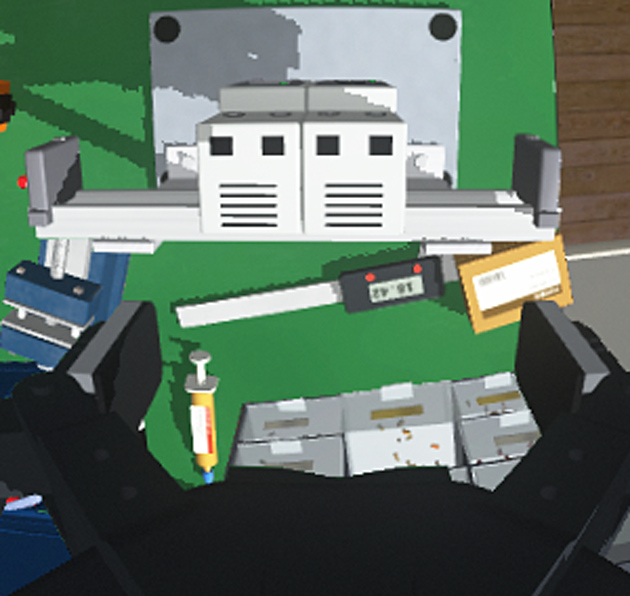

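Run:
```python
from h import *
crop('w52',185,130,300,220,6.8,'c52z')
p,w=fpts('w52'); g=p.mean(-1).astype(int)
for v in (165,178,185,200,207):
    print(v,'L',g[v,190:200],'M',g[v,238:250],'R',g[v,286:298])
Y=(w-O)@EY;X=(w-O)@EX
for v in (165,178,185,200,207):
    r=Y[v]; print(v,np.round(r[[193,194,195,196,197,242,243,244,245,290,291,292,293,294]],4), w[v,[220,270],2].round(4), X[v,[220,270]].round(4))
```

```text
165 L [203 207 206 158 159 174 174 174 177 138] M [245 246 248 255 223 110 190 246 248 246 246 252] R [ 33 254 249 246 246 245 250 243 204 208 210 209]
178 L [235 236 243 238 203 235 245 244 243 244] M [245 245 246 254 241 150 178 243 247 246 245 245] R [246 246 246 246 246 246 254 191 176 179 180 123]
185 L [126 126 126 119 152 236 247 244 244 244] M [246 246 246 252 241 143 170 244 247 245 245 245] R [246 246 246 246 246 247 255 164 116 120 121 121]
200 L [236 237 236 238 216 191 239 245 243 243] M [245 245 245 251 246 153 155 239 246 245 244 244] R [245 245 245 245 245 248 246 237 237 236 237 237]
207 L [235 235 235 236 238 209 228 243 243 243] M [245 245 244 249 250 219 174 233 245 244 244 244] R [245 245 245 245 245 249 241 236 235 235 235 235]
165 [-0.0686 -0.0244 -0.0236 -0.0229 -0.0223  0.0103  0.0112  0.0119  0.0126
  0.0447  0.0454  0.0462  0.047   0.0685] [0.1969 0.1967] [-0.0411 -0.041 ]
178 [-0.0685 -0.0675 -0.0238 -0.0233 -0.0225  0.0103  0.011   0.0119  0.0126
  0.0449  0.0457  0.0464  0.0671  0.0684] [0.1973 0.1958] [-0.0317 -0.0314]
185 [-0.0676 -0.0252 -0.0243 -0.0233 -0.0226  0.0103  0.011   0.0118  0.0125
  0.045   0.0457  0.0464  0.0668  0.068 ] [0.1966 0.1966] [-0.0264 -0.0264]
200 [-0.0369 -0.036  -0.0248 -0.024  -0.0234  0.0101  0.0104  0.0116  0.0124
  0.0453  0.046   0.0468  0.0525  0.0534] [0.1973 0.1971] [-0.0153 -0.0153]
207 [-0.0384 -0.0378 -0.0255 -0.0246 -0.0238  0.0101  0.0085  0.0116  0.0123
  0.0454  0.0462  0.047   0.0531  0.0541] [0.1973 0.1964] [-0.01   -0.0098]
```

View pics/c52z.png

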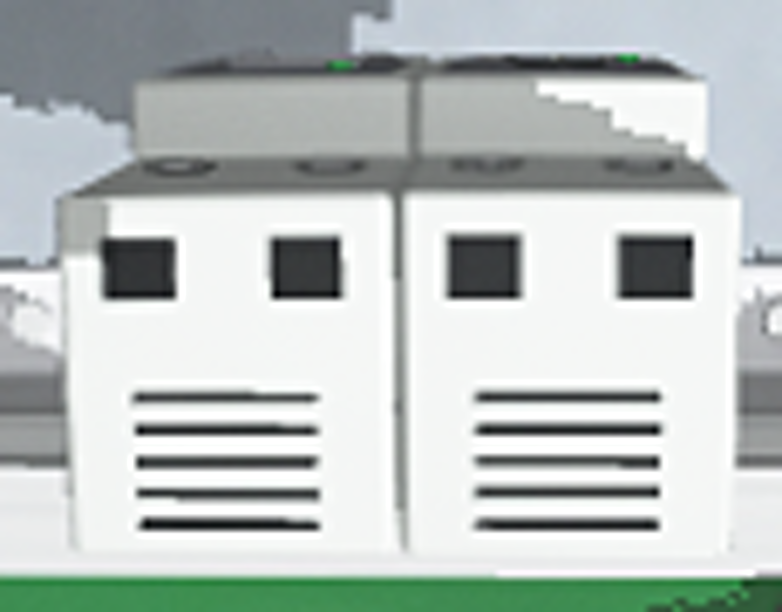

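Run:
```python
from h import *
p,d,K,r,t=load('w52'); R=cv2.Rodrigues(np.asarray(r,float))[0]; g=p.mean(-1).astype(float)
C=-R.T@np.ravel(t); print('cam',C, 'Ycam',(C-O)@EY)
def onplane(u,v,z=.196):
    a=(u-K[0,2])/K[0,0]; b=(v-K[1,2])/K[1,1]; th=np.hypot(a,b); s=np.sin(th)/th
    ray=R.T@np.array([a*s,b*s,np.cos(th)]); w=C+ray*(z-C[2])/ray[2]; return (w-O)@EX,(w-O)@EY
def cross(v,u0,u1,lev,rise):
    for u in range(u0,u1):
        a,b=g[v,u],g[v,u+1]
        if (rise and a<lev<=b) or (not rise and a>=lev>b): return u+(lev-a)/(b-a)
    return np.nan
# slots/squares: edges dark<->light level 140 ; rows
S=[]
for v in range(166,173):
    us=[]; row=g[v]; 
    u=196; e=[]
    for u in range(196,292):
        a,b=row[u],row[u+1]
        if (a-140)*(b-140)<0: e.append(u+(140-a)/(b-a))
    S.append((v,[round(float(onplane(x,v)[1])*1000,2) for x in e]))
for s in S: print(s)
for v in range(174,208,3):
    row=g[v]; seg=245-row[238:250]; dark=np.clip(seg,0,None).sum()
    l=cross(v,191,200,225,True); ml=cross(v,239,246,225,False); mr=cross(v,242,249,225,True); rr=cross(v,288,296,241,False)
    print(v,'dark %.0f'%dark,[round(float(onplane(x,v)[1])*1000,2) for x in (l,ml,mr,rr)])
```

```text
cam [0.47020037 0.28468    0.40568256] Ycam 0.024065405717968915
(166, [-20.95, -12.4, -2.24, 5.14, 11.0, 11.46, 16.48, 24.03, 34.35, 42.2])
(167, [-20.68, -12.46, -2.25, 5.12, 11.0, 11.45, 16.48, 34.37, 42.21])
(168, [-20.45, -12.5, -2.26, 5.21, 10.98, 11.45, 16.48, 24.03, 34.39, 42.14])
(169, [-20.35, -12.54, -2.29, 5.26, 10.97, 11.45, 16.47, 24.02, 34.39, 42.12])
(170, [-20.39, -12.58, -2.31, 5.22, 10.94, 11.47, 16.46, 34.41, 42.14])
(171, [-20.43, -12.54, -2.22, 5.2, 16.46, 24.03, 34.42, 42.15])
(172, [-20.49, -12.52, -2.21, 5.19, 16.44, 24.04, 34.42, 42.17])
174 dark 161 [-26.9, 10.55, 12.34, 46.8]
177 dark 165 [-24.42, 10.52, 12.34, 46.52]
180 dark 170 [-24.41, 10.5, 12.33, 46.57]
183 dark 178 [-24.44, 10.46, 12.31, 46.64]
186 dark 181 [-24.53, 10.43, 12.3, 46.64]
189 dark 217 [-24.55, 10.33, 12.29, 46.7]
192 dark 182 [-24.33, 10.4, 12.28, 46.79]
195 dark 182 [-24.3, 10.38, 12.26, 46.8]
198 dark 186 [-24.35, 10.35, 12.25, 46.79]
201 dark 184 [-24.47, 10.37, 12.24, 47.08]
204 dark 182 [-24.69, 10.33, 12.21, 47.24]
207 dark 110 [-24.68, 10.7, 12.2, 47.08]
```

Call:
{"method": "play_rows", "body": {"motion": [[-1,[-0.016,-0.009,-0.02],0],[-1,[-0.016,-0.009,-0.045],0],[-1,[-0.016,-0.009,-0.045],0]]}}

```text
time: 46.35
tool_pos: [0.5174, 0.2694, 0.2155]
tool_rot: [0.52, -0.476, 0.524, 0.478]
contact_force: [-0.2, -0.3, -0.9]
gripper_width: 1.001
```

Run:
```python
from h import *
s=state();print(s['time'],np.round(s['tool_pos'],4),s['contact_force']); P=np.array(s['tool_pos']);print('X',(P-O)@EX,'Y',(P-O)@EY)
q=s['tool_rot'];from scipy.spatial.transform import Rotation as Ro
M=Ro.from_quat([q[1],q[2],q[3],q[0]]).as_matrix();print('tool x',M[:,0],'jaw',M[:,2],'jaw yaw',np.arctan2(M[1,2],M[0,2]),'EY yaw',np.arctan2(EY[1],EY[0]))
grab('wrist','w53');crop('w53',100,100,400,384,2.1,'c53w');print(state()['time'])
```

```text
46.35 [0.5174 0.2694 0.2155] [-0.15704015 -0.27696808 -0.92877151]
X -0.023948440903032137 Y 0.01325397486962077
tool x [-0.00611956 -0.00213458 -0.999979  ] jaw [ 0.09061022  0.99588283 -0.00268034] jaw yaw 1.4800613281720332 EY yaw 1.4777963267948966
46.4
```

View pics/c53w.png

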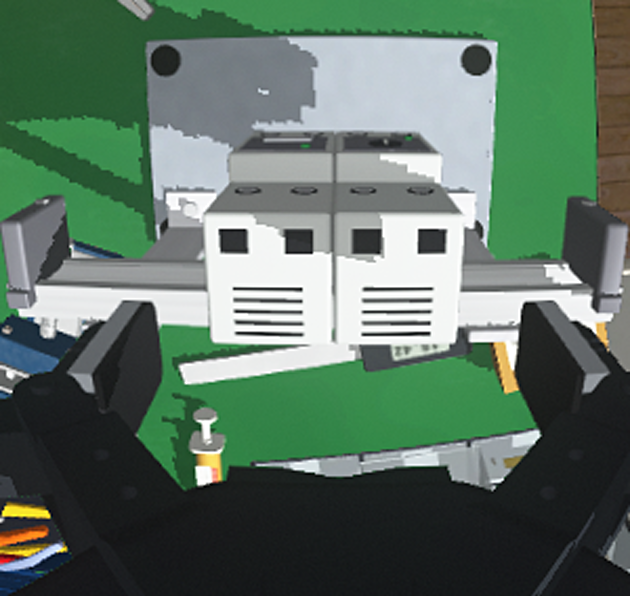

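Call:
{"method": "play_rows", "body": {"motion": [[-1,[0,-0.001,-0.03],0],[-1,[0,-0.001,-0.062],0],[-1,[0,-0.003,-0.062],0],[-1,[0,-0.004,-0.062],0],[-1,[0,-0.005,-0.062],0]]}}

```text
time: 46.9
tool_pos: [0.5221, 0.2654, 0.1602]
tool_rot: [0.524, -0.477, 0.521, 0.476]
contact_force: [0.4, -0.4, -0.5]
gripper_width: 0.998
```

Call:
{"method": "play_rows", "body": {"motion": [[-1,[0,-0.001,0],0],[-1,[0,-0.002,0],0],[-1,[0,-0.002,0],0]]}}

```text
time: 47.2
tool_pos: [0.5211, 0.2629, 0.1581]
tool_rot: [0.523, -0.477, 0.522, 0.476]
contact_force: [0.4, 0.5, 0.2]
gripper_width: 1.004
```

Run:
```python
from h import *
grab('wrist','w54');crop('w54',100,160,400,384,2.6,'c54w');print(state()['time'],(np.array(state()['tool_pos'])-O)@EY)
```

```text
47.25 0.0070424718286758005
```

View pics/c54w.png

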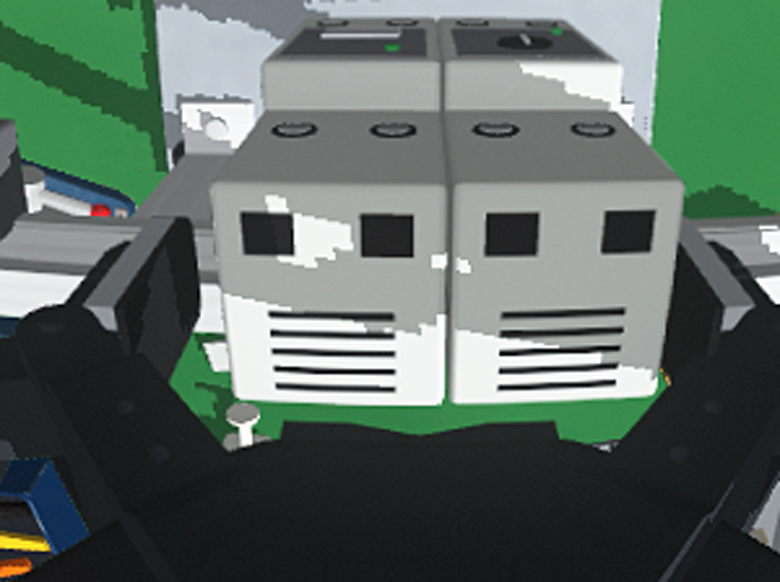

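Run:
```python
from h import *
crop('w54',255,155,290,325,1,'x'); p=load('w54')[0]; a=p[158:320,255:290,::-1]
a=np.hstack([cv2.resize(a[:80],None,fx=9,fy=7,interpolation=0),cv2.resize(a[80:160],None,fx=9,fy=7,interpolation=0)]);cv2.imwrite('pics/c54g.png',a)
g=p.mean(-1).astype(int)
for v in range(168,318,8): print(v,g[v,265:282])
print('left edge',[list(g[v,178:196]) for v in (250,290)])
print('right edge',[list(g[v,352:366]) for v in (240,250)])
```

```text
168 [110 106 131 113 107 109 110 110 110 112  82  52  85 107 106 105 106]
176 [114 111 112  98  98 106 110 113 114  91  69  67  66  67  67  66  67]
184 [165 165 161 154 108  89 133 156 162 164 163 163 163 164 161 163 163]
192 [175 175 167 157 112  93 143 163 171 173 172 173 173 173 173 173 173]
200 [170 170 165 159 113  96 144 160 168 169 170 168 169 169 169 168 169]
208 [111 114 110 110 103  94  99 107 110 112 112 111 113 113 112 113 115]
216 [111 112 111 111 109  98  92  99 107 109 111 113 112 111 111 112 111]
224 [111 111 111 111 109 107  94  90  99 106 109 111 112 110 111 112 112]
232 [164 165 165 164 159 155 114  92  90 109 146 156 162 165 164 164 163]
240 [170 170 169 169 161 154 127  97  87 130 151 158 169 170 169 168 168]
248 [169 169 169 167 161 155 122  93  88 134 152 160 168 169 168 169 169]
256 [169 168 169 166 157 154 108  89  90 142 153 160 170 168 169 170 170]
264 [168 167 169 164 156 154 104  89  97 146 151 155 254 249 250 251 165]
272 [170 170 169 167 158 156  81  87 101 152 157 165 169 169 170 170 170]
280 [170 169 168 159 150 149  79  74 115 156 159 167 169 168 170
[... 581 characters left out ...]
7)], [np.int64(54), np.int64(57), np.int64(57), np.int64(59), np.int64(61), np.int64(58), np.int64(66), np.int64(64), np.int64(91), np.int64(169), np.int64(229), np.int64(243), np.int64(242), np.int64(242), np.int64(241), np.int64(241), np.int64(241), np.int64(242)]]
right edge [[np.int64(146), np.int64(171), np.int64(169), np.int64(169), np.int64(168), np.int64(168), np.int64(169), np.int64(169), np.int64(167), np.int64(158), np.int64(114), np.int64(55), np.int64(59), np.int64(60)], [np.int64(173), np.int64(169), np.int64(168), np.int64(168), np.int64(168), np.int64(167), np.int64(167), np.int64(165), np.int64(151), np.int64(110), np.int64(100), np.int64(101), np.int64(101), np.int64(102)]]
```

View pics/c54g.png

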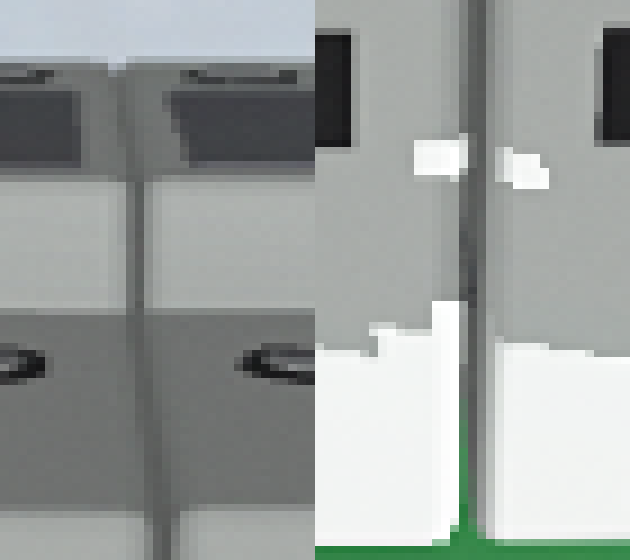

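Call:
{"method": "play_rows", "body": {"motion": [[-1,[0,-0.0005,0],0],[-1,[0,-0.001,0],0],[-1,[0,-0.0015,0],0],[-1,[0,-0.0015,0],0]]}}

```text
time: 47.65
tool_pos: [0.5206, 0.2613, 0.157]
tool_rot: [0.522, -0.476, 0.522, 0.477]
contact_force: [0.1, 0.1, -0.1]
gripper_width: 1.002
```

Call:
{"method": "play_rows", "body": {"motion": [[-1,[0,-0.0005,0],0],[-1,[0,-0.001,0],0],[-1,[0,-0.001,0],0]]}}

```text
time: 47.95
tool_pos: [0.5206, 0.2607, 0.1571]
tool_rot: [0.523, -0.476, 0.522, 0.477]
contact_force: [0.8, 2.4, 0.7]
gripper_width: 1.003
```

Call:
{"method": "play_rows", "body": {"motion": [[-1,[0,-0.0003,0],0],[-1,[0,-0.0005,0],0],[-1,[0,-0.0005,0],0]]}}

```text
time: 48.25
tool_pos: [0.5207, 0.2604, 0.1572]
tool_rot: [0.523, -0.476, 0.522, 0.477]
contact_force: [-0.8, 4.8, -0.1]
gripper_width: 1.003
```

Call:
{"method": "play_rows", "body": {"motion": [[-1,[0,-0.0003,0],0],[-1,[0,-0.0004,0],0],[-1,[0,-0.0004,0],0]]}}

```text
time: 48.55
tool_pos: [0.5207, 0.2603, 0.1573]
tool_rot: [0.523, -0.476, 0.522, 0.477]
contact_force: [-0.1, 6.3, -0.4]
gripper_width: 0.997
```

Run:
```python
from h import *
grab('wrist','w55');p=load('w55')[0];g=p.mean(-1).astype(int)
for v in range(232,318,8): print(v,g[v,262:284])
a=p[158:320,255:290,::-1]
a=np.hstack([cv2.resize(a[:80],None,fx=9,fy=7,interpolation=0),cv2.resize(a[80:160],None,fx=9,fy=7,interpolation=0)]);cv2.imwrite('pics/c55g.png',a)
```

```text
232 [143 142 142 143 142 143 141 141 141 142 142 140 141 137 127 113  93 102
 121 133 144 146]
240 [168 169 168 167 168 169 169 168 167 168 170 168 169 164 156 154  98 135
 152 159 166 169]
248 [ 36  36  31  80 160 171 168 170 168 170 167 169 169 164 155 148  96 142
 153 159 168 168]
256 [ 37  34  29 118 165 168 168 167 169 168 169 170 168 162 155 140  95 148
 154 163 169 169]
264 [169 170 168 168 166 166 165 167 166 165 162 252 171 151 255 255 100 159
 157 167 167 166]
272 [170 169 168 168 169 168 169 170 168 168 169 169 167 158 152 116 121 151
 157 165 168 167]
280 [169 168 168 169 169 168 169 169 170 170 169 169 166 157 147 101 129 154
 160 167 168 169]
288 [244 243 243 243 243 243 243 244 243 244 244 245 247 252 255 183 140 191
 229 240 241 243]
296 [243 243 243 243 242 243 243 243 243 243 243 243 245 251 252 142 153 201
 236 243 242 242]
304 [242 243 243 243 243 242 242 243 243 243 242 243 246 252 245 139 163 213
 239 242 241 241]
312 [241 242 242 242 242 242 242 242 242 242 242 243 247 253 231 128 176 223
 240 241 241 241]
```

View pics/c55g.png

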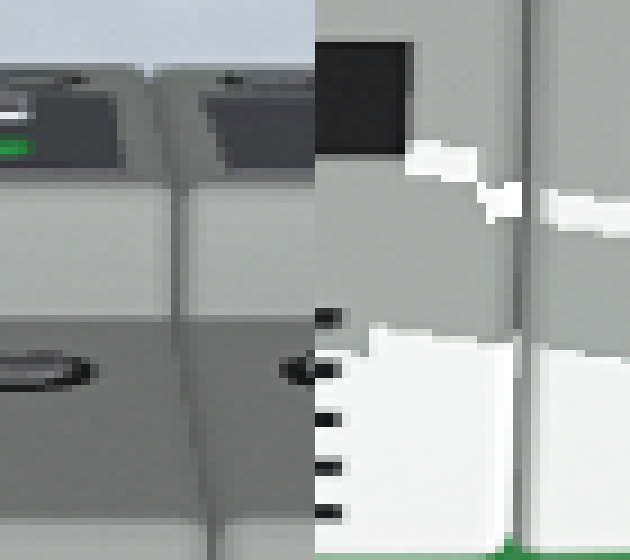

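Call:
{"method": "play_rows", "body": {"motion": [[-1,[0,-0.0003,0],0],[-1,[0,-0.0003,0],0],[-1,[0,0.003,0],0],[-1,[0,0.006,0],0],[-1,[0,0.006,0],0]]}}

```text
time: 49.1
tool_pos: [0.5207, 0.2652, 0.157]
tool_rot: [0.522, -0.477, 0.523, 0.476]
contact_force: [-0.1, -0.2, 0.3]
gripper_width: 0.998
```

Run:
```python
from h import *
grab('wrist','w56');p=load('w56')[0];g=p.mean(-1).astype(int)
for v in range(240,318,8): print(v,g[v,255:284])
a=p[158:320,250:285,::-1]
a=np.hstack([cv2.resize(a[:80],None,fx=9,fy=7,interpolation=0),cv2.resize(a[80:160],None,fx=9,fy=7,interpolation=0)]);cv2.imwrite('pics/c56g.png',a)
s=state();print(s['time'],s['tool_pos'],s['contact_force'],(np.array(s['tool_pos'])-O)@EY)
```

```text
240 [171 170 170 170 171 170 170 163 156 141 107 138 154 162 170 170 170 170
 170 171 170 170 169 170 170 170 170 170 170]
248 [171 170 172 171 171 170 170 163 156 140 103 141 156 163 171 170 169 171
 170 170 170 171 177 106  39  34  36  35  35]
256 [170 170 171 171 171 173 171 163 155 138 105 144 158 165 171 170 171 170
 171 170 171 173 180  67  33  35  36  35  40]
264 [171 172 170 169 172 173 170 163 156 133 112 151 198 233 244 244 244 244
 245 244 246 248 249 250 251 170 173 175 177]
272 [171 171 171 170 171 171 170 163 156 132 113 145 157 166 171 170 170 169
 171 172 170 171 171 172 170 170 172 171 170]
280 [171 171 171 170 171 171 171 163 157 128 116 148 158 167 172 170 170 171
 171 170 172 171 171 171 171 172 172 171 172]
288 [170 170 170 171 171 171 169 155 241 252 148 156 156 162 160 248 244 243
 244 243 243 244 244 244 245 245 245 246 244]
296 [244 244 244 244 244 244 244 247 252 247 139 164 213 243 244 243 243 243
 243 243 243 243 242 243 243 243 243 242 244]
304 [244 244 243 244 244 244 244 247 253 245 137 167 215 244 243 242 242 243
 242 242 242 242 242 242 242 242 242 244 234]
312 [243 243 243 243 243 244 244 248 255 220 127 173 221 245 242 242 242 241
 242 242 242 242 242 242 241 242 242 246 220]
49.15 [0.52065509 0.26517564 0.1569702 ] [-0.49297784  0.14630945  0.00164132] 0.009330865768390855
```

View pics/c56g.png

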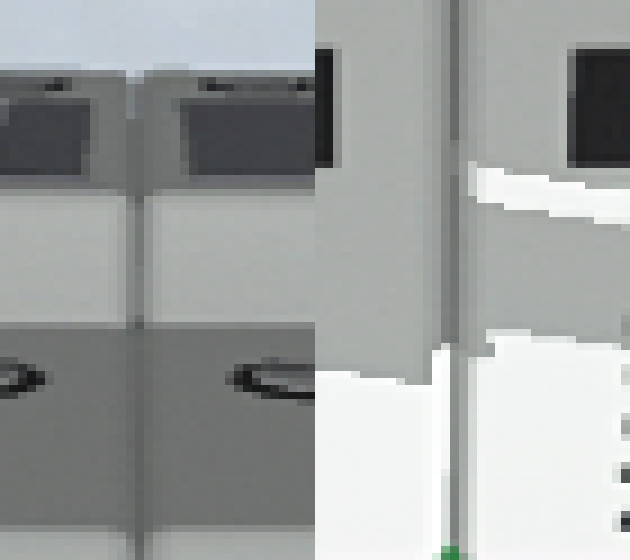

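Call:
{"method": "play_rows", "body": {"motion": [[-1,[0,0,0.03],0],[-1,[0,0,0.07],0],[-1,[0,0,0.11],0],[-1,[0.016,0.009,0.11],0],[-1,[0.016,0.009,0.11],0]]}}

```text
time: 49.65
tool_pos: [0.5382, 0.2747, 0.2691]
tool_rot: [0.524, -0.477, 0.521, 0.476]
contact_force: [-1.1, 0.3, -0.0]
gripper_width: 0.999
```

Run:
```python
from h import *
grab('wrist','w57'); crop('w57',185,130,300,235,6,'c57z')
p,d,K,r,t=load('w57'); R=cv2.Rodrigues(np.asarray(r,float))[0]; g=p.mean(-1).astype(float)
C=-R.T@np.ravel(t); print('cam',C)
def onplane(u,v,z=.196):
    a=(u-K[0,2])/K[0,0]; b=(v-K[1,2])/K[1,1]; th=np.hypot(a,b); s=np.sin(th)/th
    ray=R.T@np.array([a*s,b*s,np.cos(th)]); w=C+ray*(z-C[2])/ray[2]; return (w-O)@EX,(w-O)@EY
for v in range(150,190,2):
    e=[u+(140-g[v,u])/(g[v,u+1]-g[v,u]) for u in range(180,310) if (g[v,u]-140)*(g[v,u+1]-140)<0]
    print(v,[round(float(onplane(x,v)[1])*1000,2) for x in e])
_,w=fpts('w57');X=(w-O)@EX;Y=(w-O)@EY
for lab,a,b in(('first',-.02,.007),('second',.016,.043)):
    k=(Y>a)&(Y<b)&(w[...,2]>.19)&(w[...,2]<.203)&(X<-.004)&(X>-.036); P=w[k];c=P.mean(0);n=np.linalg.svd(P-c,full_matrices=False)[2][2];n*=np.sign(n[2]); print(lab,k.sum(),'lean %.3f roll %.3f z %.4f'%(n@EX,n@EY,c[2]))
s=state();print(s['time'],s['contact_force'])
```

```text
cam [0.47027412 0.27976842 0.40952802]
150 [-17.71, 39.95]
152 [-20.45, 41.82]
154 [-23.53, -4.26, 8.66, 11.12, 35.56, 43.1]
156 []
158 []
160 []
162 [-21.01, -13.38, -3.07, 4.31, 14.69, 22.28, 32.45, 40.39]
164 [-35.61, -35.57, -21.09, -13.47, -3.09, 4.27, 14.7, 22.27, 32.49, 40.06, 45.88, 46.28]
166 [-39.82, -32.19, -21.07, -13.33, -3.12, 4.25, 14.69, 22.28, 32.53, 40.11]
168 [-39.89, -39.47, -21.03, -13.4, -3.1, 4.24, 14.69, 22.3, 32.55, 40.15]
170 [-39.48]
172 [-39.62]
174 [-39.55, 46.74, 47.12]
176 [-39.77]
178 [-39.24]
180 [-38.92]
182 [-25.85, 45.54]
184 [-25.97, -18.21, 1.31, 17.74, 37.18, 45.56]
186 [-25.99, 45.43]
188 [-17.84, 1.42, 17.85, 37.15]
first 1315 lean -0.015 roll -0.002 z 0.1942
second 1350 lean -0.014 roll -0.004 z 0.1942
49.7 [-0.46585309  0.28889824 -0.49708388]
```

View pics/c57z.png

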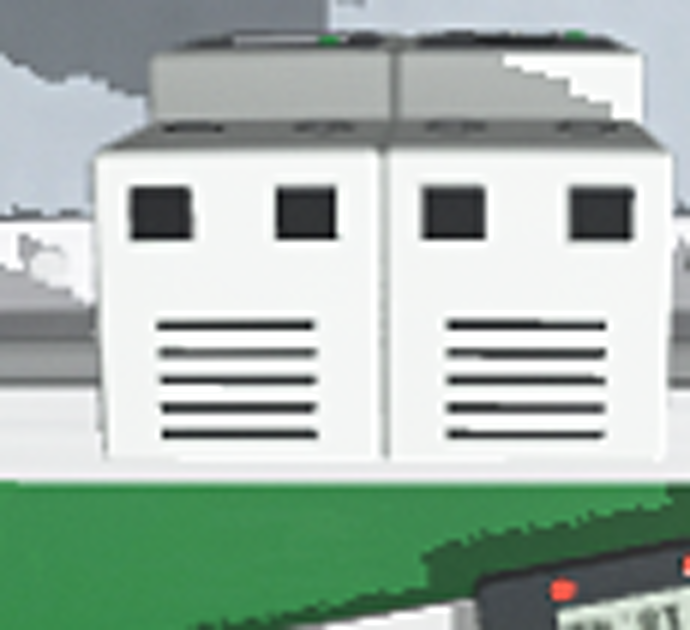

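Run:
```python
from h import *
for tag in('w52','w57'):
    p,w=fpts(tag);X=(w-O)@EX;Y=(w-O)@EY;Z=w[...,2]
    for nm,a,b in(('stop-',-.125,-.10),('stop+',.10,.125)):
        k=(Y>a)&(Y<b)&(Z>.13)&(Z<.2)&(abs(X)<.04); print(tag,nm,k.sum(),Y[k].min().round(4),np.median(Y[k]).round(4),Y[k].max().round(4),Z[k].max().round(3))
    # plate spots
    g=p.max(-1)
    for nm,a,b in(('spotL',-.11,-.07),('spotR',.07,.11)):
        k=(Y>a)&(Y<b)&(Z>-.01)&(Z<.03)&(X<-.08)&(g<70); print(tag,nm,k.sum(),Y[k].mean().round(4),X[k].mean().round(4))
```

```text
w52 stop- 881 -0.1185 -0.1062 -0.1 0.162
w52 stop+ 950 0.1001 0.1093 0.1216 0.161
w52 spotL 109 -0.0864 -0.094
w52 spotR 107 0.0899 -0.0985
w57 stop- 813 -0.1198 -0.1072 -0.1001 0.159
w57 stop+ 853 0.1 0.1085 0.1205 0.159
w57 spotL 118 -0.088 -0.0941
w57 spotR 112 0.0875 -0.0954
```

Run:
```python
from h import *
print(state()['contact_force'],state()['gripper_width']); print(workorder.job_done())
```

```text
[-0.46585309  0.28889824 -0.49708388] 0.9985280458141225
the job is handed in; nothing more can be done
None
```

The second module is on the rail beside the first, snapped home and upright. I handed the job in at about 49.7 s with the gripper open above the modules, touching nothing.

**What I did:** I tilted the module, hooked its lip over the rail's top edge, slid it against the first module and pressed its front in until the clip snapped. A look then showed about 0.7 mm between the two. I closed that with a sideways nudge of the second module; the last force I read was 6.3 N, and I pushed 0.3 mm further before backing off.

**Last checks:**
- **Lean and height:** both modules lean −0.014 to −0.015 rad and their tops are level with each other.
- **Gap:** the spacing between the modules' front details is now 35.7 mm raw, about 36.0 mm after correcting for scale. It was 36.75 mm before the nudge. No slit shows between them, only the rounded edges.
- **First module:** its apparent shift of −0.8 mm is no more than the fixed frame's own shift between the same two pictures (−0.8 to −2.4 mm). I take it as unmoved, but only to about 1 mm.

**What did not go cleanly:**
- One early push was cocked and had to be mended.
- Two pushes stalled low on the front, at about 20 N.
- The final press peaked at about 29 N on the slant, just under the 30 N limit for the plastic.
- Tilting the foot against the plate edge made a brief contact of about 20 N.

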